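# Turn a slide carrier over onto the imager glass

## Robot

A 6-joint arm with a two-finger parallel gripper is mounted at the origin on the work surface. World frame = base frame: x ahead of the robot, y to its left, z up, the work surface at z = 0. Lengths are in mm, angles in degrees, forces in N, time in s.
With the tool pointing down it reaches from about 350 to 850 mm from the base axis. Payload 8.1 kg.
Tool frame: the origin (TCP) lies midway between the tips of the shut fingers; the grasp point (between the pads) lies 19 mm behind it; z points along the fingers, y is the direction in which the jaws open and shut (so a half turn about z gives the same grasp; the last joint's range is limited). The gripper opens to 93 mm and grips with 3 to 60 N. Pads are 15 mm wide; open, the fingers measure 128 mm over their backs; the gripper's body (75 mm by 188 mm) begins 65 mm behind the grasp point.
Start: joints at [68.102, 7.471, 85.268, -0, 87.261, -4.893], TCP at [175.455, 573.778, 218.635] pointing down, gripper open.
Joint ranges: [-169.43, 169.43], [-51.17, 129.36], [1.28, 143.12], [-76.62, 256.62], [0, 156.53], [-152.29, 152.29]. Speed limits (degrees/s): [136.94, 136.94, 159.86, 180, 180, 180].

## Interface

Orientations are given as [roll, pitch, yaw] about the fixed x, y, z axes, in that order (R = Rz(yaw) Ry(pitch) Rx(roll)).
In Python, from plant import r, vision, spotter gives the robot as it stands.
- The arm moves only by the tool drive_tool, never from a script. Its argument "deltas" is a list of rows, each a list of 7 numbers: the shift along the tool's x, y, z in mm, then the turn, a rotation vector about the tool's x, y, z in rad, then the finger opening in mm, from 0 to 93. A call has 1 to 10 rows; each row shifts and turns the pose as measured when the row begins, along the tool's axes as they then stand; what a row does not reach is not made up. A row lasts 1/10 s, in which the tool goes at most 50 mm and 8.59 degrees, less where a joint would pass 70% of its speed; a pose out of reach is approached as far as the arm can. A call with a gripper value outside its range is refused whole. The fingers move at their own pace and stop on an object; the grip force is fixed at half the most. Time passes only in rows, so rows that do not move let the fingers close. It gives the time, the measured TCP pose, the force and the opening at its end, in the units of the state.
- r.sense(): the state, without advancing time (a new reading comes with each control period).
- vision.grab_frame(name): name is "scene" or "top" or "wrist"; returns the picture (384x512x3 uint8, red, green, blue); there is no depth.
- vision.camera_info(name): a dict with "intrinsics" (3x3 intrinsics, pixels), "R" (3x3) and "t" (3): a world point X has camera coordinates R X + t. Camera axes: x right, y down, z forward; pixel columns grow to the right and rows downward; lengths in mm; the calibration is good to about 2 mm. A picture is of the moment at which its call begins: read the wrist's pose just before it. camera_info takes no time and is no camera call; for the wrist camera it gives the pose at the moment of the call.
- r.hand_in(): hands the job in, once; it reports no verdict.
Trained networks look in the newest picture that a camera, given by its name, has taken for a name from the list of things; names that differ only in an ending like _2 or _b are one class to them, and where a whole thing is asked for, a point or a joint stands for the part that bears it (a point fixed in the world has none). Each returns a list of dicts, best first, with "conf" (0 to 1); they miss things now and then, are a little off and sometimes report something else, mostly with a low value. They report only what shows in the picture. A call takes as long as a camera call. They do not tell look-alikes from the thing itself.
- spotter.trace(camera, query): "mask" (384x512 bool, what is visible of it) and "at" ([column, row] in pixels, amid what is visible of it).
The state is a dict: "clock": time; "joint_pos": joint angles; "dq": joint speeds; "tau": joint torques, N m; "tcp_pos": TCP position; "tool_rot": TCP orientation; "force": force on the tool from outside, world axes, zero at the start; "moment": the same for the moment, N m; "width": finger opening in mm.
Only numpy, scipy, OpenCV 4.12 (cv2) and the standard library are available. Lean on these libraries where they do the work, as an engineer would, in place of code of your own. Each camera call takes 0.05 s, during which the arm holds its last target.

## Task

The blue slide carrier has dried on the block heater, slides up, its near edge sticking out over the heater's front: tip it up, turn it over and lay it slides-down, flat on the imager's glass. Lower it gently, without dropping it or letting it slap down on the glass, then leave it snug against both white rulers in their corner, its long side along the far ruler, and let go. Do not disturb the bottle, the tube rack or the tip box.

Things in the scene. Friction and masses are not known exactly. Their poses are not given: they have to be found in the camera images.
- carrier: loose blue slab, 86 (x) x 128 (y) x 12 mm (z), 110-210 g; too wide to grip across, only through its thickness. Origin: centre of its plain back; z points out of its face (four pale glass slides, flush). Starts face up on the heater, axes roughly the heater's; its near (-x) long edge overhangs the front by 28-35 mm, its far edge lies up to 11 mm short of the lip, which stops it as it is tipped up
- heater: fixed white block heater, 150 mm wide. Origin on the bench; +x points away from the robot (yaw 0 to 0.4), z up. Flat aluminium top 75 mm above the bench, from x = -17 mm (front face; free space before and below the overhang) to a full-width lip at x = 45 mm, 5 mm proud, 6 mm thick; behind it a control strip to x = 102 mm. Left of the robot's middle
- imager: fixed light grey flatbed imager, 260 (x) x 280 mm (y), cover off; right of the robot's middle. Origin on the bench under its centre; +x points away from the robot (yaw -0.35 to 0). Top (dark glass, grey rim) is level, 60 mm up. Two white rulers on it, 4 mm proud: far one along y, inner face at x = 100 mm; right one along x, inner face at y = -100 mm; near and left sides open
- ruler_corner (a point): inner corner where the rulers' inner faces meet, at glass level; axes as the imager's. A carrier lying snug in it has its centre 43 mm towards -x and 64 mm towards +y of this point, its long side along the far ruler
- buffer_bottle: bystander: standing bottle with blue cap, 64 mm across, 130 mm tall, beyond the work; origin under its centre
- tube_rack: bystander: yellow tube rack 70 x 160 mm, 82 mm tall with its capped tubes, at one side; origin under its centre
- tip_box: bystander: grey and light blue pipette-tip box 122 x 84 mm, 67 mm tall, at one side; origin under its centre
Not all that is in view belongs to the job. What is meant by the carrier is not green or orange, and is the smaller of those in its own colour.

How it is judged (in metres and radians):
At the end, for the whole second after the job is handed in: the carrier lies face (slides) down, flat on the imager's glass (within 0.06 rad and 2.5 mm), its edges within about 3.5 mm of both rulers and parallel to them within 0.04 rad, its long side along the far ruler, at rest and released (angle between carrier's own z axis and vertical above 3.08 rad and z of carrier in the frame of ruler_corner between 0.009 and 0.0145 m and x of carrier in the frame of ruler_corner between -0.0465 and -0.0405 m and y of carrier in the frame of ruler_corner between 0.0615 and 0.0675 m and angle between the y axis of carrier and the y axis of imager, either way round below 0.04 rad and linear speed of carrier below 0.02 m/s and contact force between carrier and the fingers below 0.1 N); the robot touches nothing.
It fails at once if the carrier slaps or drops onto the imager: it moves faster than 0.5 m/s while its back's centre is within 60 mm of the glass's level over the imager (linear speed of carrier above 0.5 m/s and z of carrier in the frame of ruler_corner below 0.06 m and horizontal distance between carrier and imager below 0.16 m).
It fails at once if the bottle, tube rack or tip box is shifted by more than 25 mm or tipped (distance of any of buffer_bottle, tube_rack, tip_box from where it was at the start of the episode above 0.025 m or angle between any of buffer_bottle, tube_rack, tip_box's own z axis and vertical above 0.3 rad).
It also fails if it takes over 72 s, if anything falls off the work surface, if the arm or the gripper's body presses on something with over 40 N, if the wrist force passes 120 N, or if a joint passes its speed limit or range.

## Working session

There is one attempt and no reset: what is moved stays moved. The work goes in short steps, Python scripts to look and compute and a tool call to move; the robot and the scene stay as the last step left them, time stands still between calls to the robot, and variables do not carry over. Pictures are saved under pics/ and viewed, and the job is handed in when it is done.

Besides the shell and the picture viewer there is one more tool, called by a JSON object that holds its "fn" and its "kwargs", one argument or row to a line. drive_tool: Moves the arm, as the interface text tells. Its arguments: {"type":"object","properties":{"deltas":{"type":"array","items":{"type":"array","items":{"type":"number"}}}},"required":["deltas"]}

```bash
ls; mkdir -p pics; python3 - <<'E'
from plant import r, vision, spotter
import cv2
s=r.sense(); print({k:s[k] for k in('clock','tcp_pos','tool_rot','force','width')})
for n in("scene","top","wrist"):
    im=vision.grab_frame(n); cv2.imwrite(f"pics/{n}0.png",im[:,:,::-1])
    ci=vision.camera_info(n); print(n,ci)
E
```

```text
pics
{'clock': 0.0, 'tcp_pos': array([175.26283114, 573.2500814 , 217.5874088 ]), 'tool_rot': array([-1.79896015e+02, -7.54976444e-03,  1.62992639e+02]), 'force': array([ 0.6067606 , -0.75858516, -0.34289946]), 'width': 93.1594745128296}
scene {'intrinsics': array([[380.54759429,   0.        , 249.14035806],
       [  0.        , 380.54759429, 196.35485026],
       [  0.        ,   0.        ,   1.        ]]), 'R': array([[ 0.49180816,  0.87063168, -0.01118956],
       [ 0.73004365, -0.41932732, -0.53963031],
       [-0.47451133,  0.25722573, -0.84182773]]), 't': array([-297.5706375 , -397.37330648, 1778.3973201 ])}
top {'intrinsics': array([[499.9584479 ,   0.        , 252.87796581],
       [  0.        , 499.9584479 , 188.53431019],
       [  0.        ,   0.        ,   1.        ]]), 'R': array([[ 0.01683004, -0.99978771,  0.01188647],
       [-0.99637122, -0.01776216, -0.08323997],
       [ 0.08343343, -0.0104424 , -0.99645864]]), 't': array([ -15.82352624,  606.91507261, 1936.14103009])}
wrist {'intrinsics': array([[269.56981081,   0.        , 256.21939649],
       [  0.        , 269.56981081, 194.37910747],
       [  0.        ,   0.        ,   1.        ]]), 'R': array([[ 2.92167984e-01,  9.56367011e-01, -9.62538516e-05],
       [ 9.16072753e-01, -2.79829269e-01,  2.87239084e-01],
       [ 2.74679050e-01, -8.40102395e-02, -9.57858914e-01]]), 't': array([-600.30505842,  -34.2836484 ,  390.77539626])}
```

View pics/top0.png

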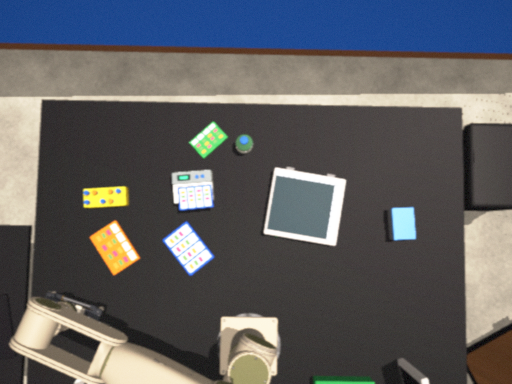

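View pics/scene0.png

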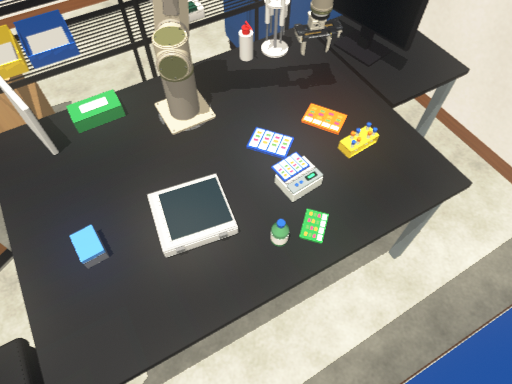

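View pics/wrist0.png

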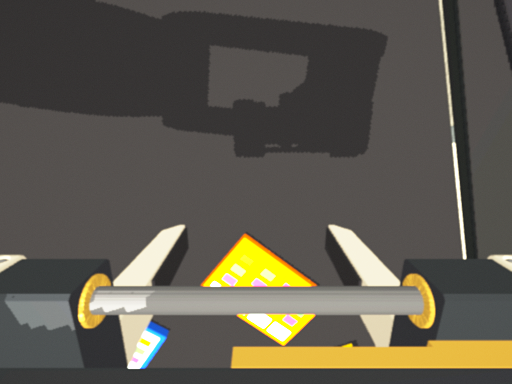

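```bash
cat > h.py <<'E'
import numpy as np, cv2
from scipy.spatial.transform import Rotation as Ro
def unproj(ci,uv,z):
    K,R,t=ci['intrinsics'],np.array(ci['R']),np.array(ci['t'])
    uv=np.atleast_2d(uv).astype(float)
    d=(np.linalg.inv(K)@np.c_[uv,np.ones(len(uv))].T).T@R
    c=-R.T@t
    return c+d*((z-c[2])/d[:,2])[:,None]
def proj(ci,X):
    c=np.atleast_2d(X)@np.array(ci['R']).T+ci['t']
    p=c@np.array(ci['intrinsics']).T
    return p[:,:2]/p[:,2:]
E
python3 - <<'E'
from plant import r, vision, spotter
from h import *
ci=vision.camera_info('top')
im=vision.grab_frame('top')
zs=dict(carrier=87,heater=75,imager=60,buffer_bottle=100,tube_rack=70,tip_box=67)
for n,z in zs.items():
    for d in spotter.trace('top',n)[:4]:
        m=d['mask'].astype(np.uint8)
        (c,wh,a)=cv2.minAreaRect(cv2.findNonZero(m))
        b=cv2.boxPoints((c,wh,a))
        P=unproj(ci,b,z)[:,:2]; 
        print(n,round(d['conf'],2),np.round(d['at']),'ctr',P.mean(0).round(),'sides',np.linalg.norm(P[1]-P[0]).round(),np.linalg.norm(P[2]-P[1]).round(),P.round().tolist())
c=cv2.resize(im[110:290,60:360],None,fx=2.6,fy=2.6,interpolation=cv2.INTER_CUBIC)
cv2.imwrite('pics/topcrop.png',c[:,:,::-1]); print(r.sense()['clock'])
E
```

```text
carrier 0.87 [205. 139.] ctr [788. 170.] sides 126.0 86.0 [[777.0, 245.0], [863.0, 152.0], [799.0, 95.0], [714.0, 188.0]]
carrier 0.83 [194. 195.] ctr [566. 217.] sides 132.0 87.0 [[602.0, 288.0], [617.0, 157.0], [531.0, 147.0], [516.0, 277.0]]
carrier 0.63 [189. 247.] ctr [374. 237.] sides 117.0 175.0 [[406.0, 338.0], [479.0, 246.0], [342.0, 137.0], [270.0, 229.0]]
carrier 0.6 [116. 247.] ctr [372. 512.] sides 117.0 172.0 [[411.0, 609.0], [475.0, 512.0], [333.0, 415.0], [269.0, 512.0]]
heater 0.84 [189. 179.] ctr [608. 228.] sides 153.0 120.0 [[660.0, 310.0], [675.0, 158.0], [556.0, 146.0], [541.0, 297.0]]
imager 0.76 [304. 206.] ctr [ 545. -203.] sides 271.0 286.0 [[430.0, -43.0], [699.0, -81.0], [660.0, -365.0], [391.0, -324.0]]
imager 0.39 [400. 223.] ctr [ 481. -576.] sides 100.0 121.0 [[537.0, -522.0], [546.0, -622.0], [425.0, -629.0], [416.0, -530.0]]
buffer_bottle 0.62 [245. 144.] ctr [770.  32.] sides 53.0 69.0 [[804.0, 59.0], [805.0, 6.0], [736.0, 5.0], [735.0, 58.0]]
tube_rack 0.56 [106. 197.] ctr [562. 558.] sides 176.0 72.0 [[591.0, 649.0], [605.0, 475.0], [533.0, 467.0], [519.0, 642.0]]
tip_box 0.97 [400. 224.] ctr [ 480. -574.] sides 100.0 121.0 [[535.0, -519.0], [545.0, -619.0], [424.0, -628.0], [414.0, -529.0]]
tip_box 0.41 [109. 195.] ctr [562. 559.] sides 169.0 73.0 [[592.0, 647.0], [605.0, 478.0], [532.0, 471.0], [520.0, 639.0]]
0.5
```

View pics/topcrop.png

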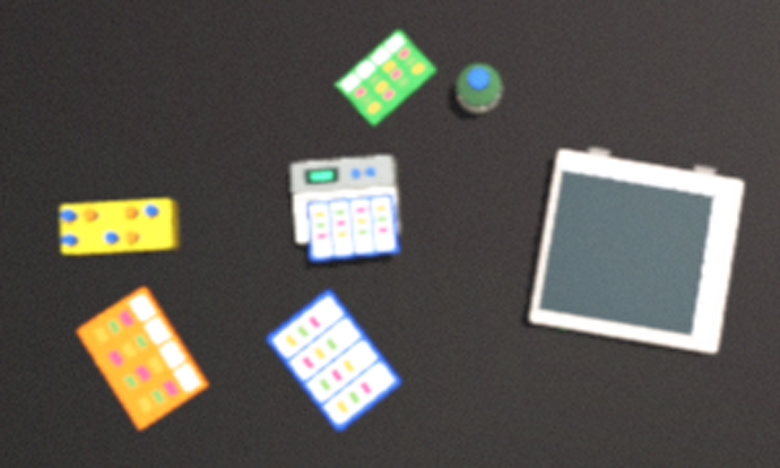

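```bash
python3 - <<'E'
from plant import r, vision
from h import *
s=r.sense();ci=vision.camera_info('wrist')
c=-ci['R'].T@ci['t']; T=Ro.from_euler('xyz',s['tool_rot'],degrees=True).as_matrix()
print(T.round(3)); print('cam in tool',T.T@(c-s['tcp_pos'])); print('cam axes in tool (cols x,y,z)\n',(T.T@ci['R'].T).round(3))
print(proj(ci,[s['tcp_pos']]))
E
```

```text
[[-0.956  0.292 -0.   ]
 [ 0.292  0.956 -0.   ]
 [ 0.    -0.    -1.   ]]
cam in tool [  79.53314991    0.51820937 -166.27331674]
cam axes in tool (cols x,y,z)
 [[ 0.    -0.958 -0.287]
 [ 1.    -0.     0.001]
 [-0.001 -0.287  0.958]]
[[255.09016921 236.40938301]]
```

```bash
cat >> h.py <<'E'
def RT(rpy): return Ro.from_euler('xyz',rpy,degrees=True)
def rows(p0,R0,p1,R1,w,vm=40,wm=0.14,n=None):
    """rows in tool axes from pose0 to pose1"""
    p0=np.array(p0,float);p1=np.array(p1,float)
    rv=(R0.inv()*R1).as_rotvec()
    if n is None: n=int(max(1,np.ceil(np.linalg.norm(p1-p0)/vm),np.ceil(np.linalg.norm(rv)/wm)))
    ws=np.linspace(w[0],w[1],n+1)[1:] if np.ndim(w) else [w]*n
    out=[]
    for i in range(n):
        Rc=R0*Ro.from_rotvec(rv*i/n)
        d=Rc.inv().apply((p1-p0)/n)
        out.append([round(x,1) for x in d]+[round(x,3) for x in rv/n]+[round(float(ws[i]),1)])
    return out
def frame(yaw,phi):
    """tool: z forward along yaw (deg), phi deg below horizontal; tool x to the left. phi=90 down; >90 points back"""
    y,f=np.radians(yaw),np.radians(phi)
    X=np.array([np.cos(y),np.sin(y),0]);Z=np.array([0,0,1.])
    z=np.cos(f)*X-np.sin(f)*Z; yy=np.sin(f)*X+np.cos(f)*Z
    return Ro.from_matrix(np.c_[np.cross(yy,z),yy,z])
E
python3 - <<'E'
from plant import r
from h import *
s=r.sense()
R1=frame(7,90); print(R1.as_euler('xyz',degrees=True))
o=rows(s['tcp_pos'],RT(s['tool_rot']),[545,225,230],R1,93)
print(len(o));print(o)
E
```

```text
[180.   0.  97.]
13
[[np.float64(-35.0), np.float64(-17.3), np.float64(-0.9), np.float64(-0.0), np.float64(0.0), np.float64(0.089), 93.0], [np.float64(-36.4), np.float64(-14.2), np.float64(-0.9), np.float64(-0.0), np.float64(0.0), np.float64(0.089), 93.0], [np.float64(-37.5), np.float64(-10.9), np.float64(-0.9), np.float64(-0.0), np.float64(0.0), np.float64(0.089), 93.0], [np.float64(-38.4), np.float64(-7.5), np.float64(-0.9), np.float64(-0.0), np.float64(0.0), np.float64(0.089), 93.0], [np.float64(-38.9), np.float64(-4.1), np.float64(-0.9), np.float64(-0.0), np.float64(0.0), np.float64(0.089), 93.0], [np.float64(-39.1), np.float64(-0.7), np.float64(-0.9), np.float64(-0.0), np.float64(0.0), np.float64(0.089), 93.0], [np.float64(-39.0), np.float64(2.8), np.float64(-0.9), np.float64(-0.0), np.float64(0.0), np.float64(0.089), 93.0], [np.float64(-38.6), np.float64(6.2), np.float64(-0.9), np.float64(-0.0), np.float64(0.0), np.float64(0.089), 93.0], [np.float64(-37.9), np.float64(9.6), np.float64(-0.9), np.float64(-0.0), np.float64(0.0), np.float64(0.089), 93.0], [np.float64(-36.9), np.float64(13.0), np.float64(-0.9), np.float64(-0.0), np.float64(0.0), np.float64(0.089), 93.0], [np.float64(-35.6), np.float64(16.2), np.float64(-0.9), np.float64(-0.0), np.float64(0.0), np.float64(0.089), 93.0], [np.float64(-34.0), np.float64(19.3), np.float64(-0.9), np.float64(-0.0), np.float64(0.0), np.float64(0.089), 93.0], [np.float64(-32.2), np.float64(22.2), np.float64(-0.9), np.float64(-0.0), np.float64(0.0), np.float64(0.089), 93.0]]
```

{"fn": "drive_tool", "kwargs": {
  "deltas": [
    [-35, -17, -1, 0, 0, 0.09, 93],
    [-36, -14, -1, 0, 0, 0.09, 93],
    [-37, -11, -1, 0, 0, 0.09, 93],
    [-38, -7, -1, 0, 0, 0.09, 93],
    [-39, -4, -1, 0, 0, 0.09, 93],
    [-39, 0, -1, 0, 0, 0.09, 93],
    [-39, 3, -1, 0, 0, 0.09, 93],
    [-38, 6, -1, 0, 0, 0.09, 93],
    [-37, 10, -1, 0, 0, 0.09, 93],
    [-36, 13, -1, 0, 0, 0.09, 93]
  ]
}}

```text
clock: 1.5
tcp_pos: [459.9, 298.2, 229.4]
tool_rot: [179.9, -0.1, 110.0]
force: [0.3, 0.9, 0.3]
width: 92.9
```

```bash
sed -i "s/out.append(.*/out.append([round(float(x),1) for x in d]+[round(float(x),3) for x in rv\/n]+[round(float(ws[i]),1)])/" h.py; cat > p.py <<'E'
import sys
from plant import r
from h import *
def go(p1,R1,w,**k):
    s=r.sense(); o=rows(s['tcp_pos'],RT(s['tool_rot']),p1,R1,w,**k)
    print(len(o)); [print(x) for x in o]
E
python3 - <<'E'
from p import *
s=r.sense(); print(s['tcp_pos'],s['tool_rot'],s['joint_pos'],s['clock'])
go([545,225,230],frame(7,90),93)
E
```

```text
[459.85607435 298.17188036 229.43632187] [ 1.79860768e+02 -1.32481425e-01  1.09963752e+02] [27.52092237 -0.99841401 92.93361685  0.1130944  87.90935474  7.55335878] 1.5
3
[-32.6, 18.3, -0.2, 0.001, -0.001, 0.075, 93.0]
[-31.1, 20.8, -0.2, 0.001, -0.001, 0.075, 93.0]
[-29.5, 23.0, -0.2, 0.001, -0.001, 0.075, 93.0]
```

{"fn": "drive_tool", "kwargs": {
  "deltas": [
    [-33, 18, 0, 0, 0, 0.075, 93],
    [-31, 21, 0, 0, 0, 0.075, 93],
    [-30, 23, 5, 0, 0, 0.075, 93],
    [0, 0, 10, 0, 0, 0, 93],
    [0, 0, 0, 0, 0, 0, 93]
  ]
}}

```text
clock: 2.0
tcp_pos: [551.3, 216.2, 214.7]
tool_rot: [179.7, -0.1, 96.0]
force: [-0.3, 0.7, -0.5]
width: 93.1
```

```bash
python3 - <<'E'
from plant import r, vision, spotter
from h import *
s=r.sense(); print(s['tcp_pos'],s['tool_rot'],s['clock'])
im=vision.grab_frame('wrist'); ci=vision.camera_info('wrist')
np.savez('w1.npz',im=im,K=ci['intrinsics'],R=ci['R'],t=ci['t'])
o=im.copy()
for n in('carrier','heater'):
    for d in spotter.trace('wrist',n)[:2]:
        print(n,d['conf'],d['at'])
        cs,_=cv2.findContours(d['mask'].astype(np.uint8),0,1); cv2.drawContours(o,cs,-1,(255,0,0),1)
        np.save(f'm_{n}.npy',d['mask']) if d['conf']>.5 else 0
cv2.imwrite('pics/w1.png',cv2.resize(np.vstack([im]),None,fx=1.5,fy=1.5)[:,:,::-1])
cv2.imwrite('pics/w1m.png',cv2.resize(o,None,fx=1.5,fy=1.5)[:,:,::-1])
E
```

```text
[551.28526835 216.15022366 214.71362376] [ 1.79744415e+02 -1.48566542e-01  9.60230279e+01] 2.0
carrier 0.76 [421.8, 218.7]
carrier 0.72 [267.1, 188.9]
heater 0.68 [325.8, 161.3]
```

View pics/w1.png

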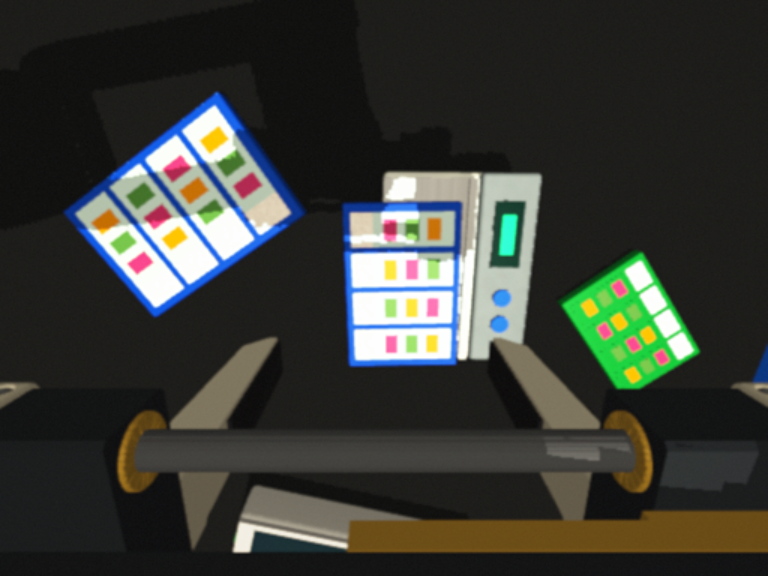

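```bash
python3 - <<'E'
from h import *
d=np.load('w1.npz'); im=d['im']; ci=dict(intrinsics=d['K'],R=d['R'],t=d['t'])
hsv=cv2.cvtColor(im,cv2.COLOR_RGB2HSV)
m=cv2.inRange(hsv,(105,120,60),(125,255,255)); m[:,:215]=0; m[:,315:]=0; m[260:]=0
h=cv2.convexHull(cv2.findNonZero(m)); q=cv2.approxPolyDP(h,4,True)[:,0].astype(float)
print(q)
P=unproj(ci,q,87)[:,:2]; print(P.round(1)); print([round(np.linalg.norm(P[i]-P[i-1]),1) for i in range(len(P))], P.mean(0))
for i in range(len(P)): v=P[i]-P[i-1]; print(np.degrees(np.arctan2(v[1],v[0])).round(1))
# heater corners: front-left top, lip
hc=unproj(ci,np.array([[384,173]])/1.5,75); print('heater fl',hc)
print('lip left',unproj(ci,np.array([[468,174],[482,173]])/1.5,80)); print('strip right/back',unproj(ci,np.array([[541,174],[526,359]])/1.5,75),'lip right',unproj(ci,np.array([[459,359],[467,359]])/1.5,80))
cv2.imwrite('pics/crop1.png',cv2.resize(im[100:260,210:380],None,fx=3.5,fy=3.5,interpolation=cv2.INTER_CUBIC)[:,:,::-1])
E
```

```text
[[306. 135.]
 [304. 242.]
 [233. 244.]
 [228. 136.]]
[[600.1 280.8]
 [617.6 155.6]
 [532.7 144.2]
 [517.  271. ]]
[np.float64(83.7), np.float64(126.4), np.float64(85.7), np.float64(127.8)] [566.86160423 212.90241586]
6.8
-82.0
-172.3
97.1
heater fl [[544.67275981 295.26822253  75.        ]]
lip left [[604.71836376 300.97099817  80.        ]
 [614.61341394 302.71599399  80.        ]]
strip right/back [[658.87412267 306.70204093  75.        ]
 [678.3420463  159.55668762  75.        ]] lip right [[621.30549206 156.11754207  80.        ]
 [627.84589022 156.79255638  80.        ]]
```

View pics/crop1.png

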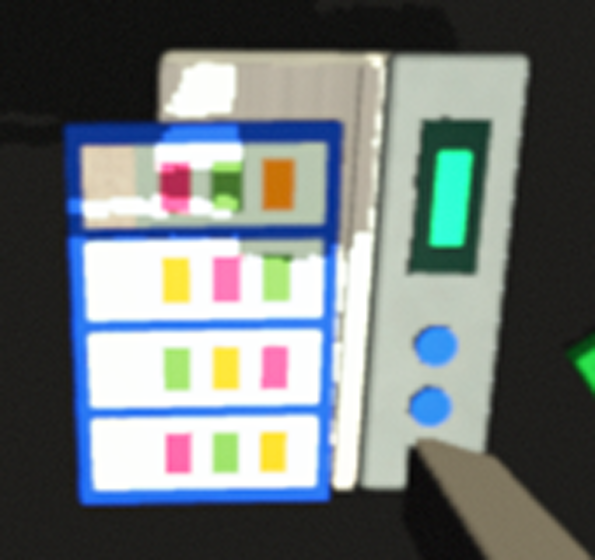

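```bash
cat >> p.py <<'E'
C=np.array([567,213.]); YAW=7.4; XD=np.array([np.cos(np.radians(YAW)),np.sin(np.radians(YAW))])
def W(u,z): return np.r_[C+u*XD,z]
def U():
    s=r.sense(); d=s['tcp_pos'][:2]-C; z=RT(s['tool_rot']).as_matrix()
    print('u %.1f v %.1f z %.1f phi %.1f yawz %.1f  xz %.3f'%(d@XD,d@[-XD[1],XD[0]],s['tcp_pos'][2],np.degrees(np.arctan2(-z[2,2],z[:2,2]@XD)),np.degrees(np.arctan2(-z[0,0],z[1,0])),z[2,0]),'w %.1f'%s['width'],'F',s['force'].round(1),'q',s['joint_pos'].round(0),'t',s['clock'])
E
python3 - <<'E'
from p import *
U(); go(W(-70,140),frame(YAW,45),[93,70])
E
```

```text
u -15.0 v 6.6 z 216.8 phi 89.6 yawz 6.2  xz 0.003 w 93.0 F [ 0.7 -0.4 -0.5] q [17.  6. 87.  0. 87. 10.] t 2.15
6
[-1.3, -9.2, 12.7, -0.13, 0.001, -0.004, 89.2]
[-1.3, -10.8, 11.4, -0.13, 0.001, -0.004, 85.3]
[-1.3, -12.2, 9.9, -0.13, 0.001, -0.004, 81.5]
[-1.2, -13.4, 8.3, -0.13, 0.001, -0.004, 77.7]
[-1.2, -14.4, 6.5, -0.13, 0.001, -0.004, 73.8]
[-1.1, -15.1, 4.6, -0.13, 0.001, -0.004, 70.0]
```

{"fn": "drive_tool", "kwargs": {
  "deltas": [
    [-1, -12, 6, -0.13, 0, -0.004, 85],
    [-1, -14, 8, -0.13, 0, -0.004, 80],
    [-1, -15, 8, -0.13, 0, -0.004, 75],
    [-1, -15, 8, -0.13, 0, -0.004, 70],
    [-1, -14, 7, -0.13, 0, -0.004, 70],
    [-1, -12, 5, -0.13, 0, -0.004, 70],
    [0, 0, 0, 0, 0, 0, 70]
  ]
}}

```text
clock: 2.85
tcp_pos: [502.2, 223.2, 166.6]
tool_rot: [132.7, -0.1, 98.3]
force: [-0.4, 0.5, -0.5]
width: 70.1
```

```bash
python3 - <<'E'
from p import *
U(); go(W(-56,123),frame(YAW,45),70,vm=20); go(W(-6.3,74),frame(YAW,45),70,vm=15)
E
```

```text
u -63.0 v 18.4 z 166.6 phi 42.7 yawz 8.3  xz 0.002 w 70.1 F [-0.4  0.5 -0.5] q [ 29. -41. 143. -26.  35.  36.] t 2.85
3
[-6.2, -9.2, 11.5, 0.013, -0.004, 0.003, 70.0]
[-6.2, -9.0, 11.6, 0.013, -0.004, 0.003, 70.0]
[-6.2, -8.8, 11.8, 0.013, -0.004, 0.003, 70.0]
8
[-2.4, -3.7, 13.0, 0.005, -0.002, 0.001, 70.0]
[-2.4, -3.7, 13.0, 0.005, -0.002, 0.001, 70.0]
[-2.4, -3.6, 13.1, 0.005, -0.002, 0.001, 70.0]
[-2.4, -3.5, 13.1, 0.005, -0.002, 0.001, 70.0]
[-2.4, -3.4, 13.1, 0.005, -0.002, 0.001, 70.0]
[-2.4, -3.4, 13.1, 0.005, -0.002, 0.001, 70.0]
[-2.3, -3.3, 13.2, 0.005, -0.002, 0.001, 70.0]
[-2.3, -3.2, 13.2, 0.005, -0.002, 0.001, 70.0]
```

```bash
cat > kin.py <<'E'
from h import *
from scipy.optimize import least_squares
def fk(q,k):
    a1,d1,a2,a3,d4,d6=k
    q=np.radians(q)
    Rz=lambda a:Ro.from_euler('z',a); Ry=lambda a:Ro.from_euler('y',a)
    R=Rz(q[0]); p=R.apply([a1,0,d1])
    R=R*Ry(q[1]); p=p+R.apply([0,0,a2])
    R=R*Ry(q[2]-np.pi/2)      # now x axis = forearm, z = up
    p=p+R.apply([d4,0,a3])
    R=R*Ro.from_euler('x',q[3])*Ry(q[4])*Ro.from_euler('x',q[5]) # x axis = tool z
    p=p+R.apply([d6,0,0])
    return p,R
E
python3 - <<'E'
from kin import *
from plant import r
s=r.sense()
D=[([68.102,7.471,85.268,0,87.261,-4.893],[175.455,573.778,218.635],None),
([27.52092237,-0.99841401,92.93361685,0.1130944,87.90935474,7.55335878],[459.856,298.172,229.436],[179.86,-.13,109.96]),
(s['joint_pos'],s['tcp_pos'],s['tool_rot'])]
for q,p,rr in D:
    _,R=fk(q,[0,0,0,0,0,0]); 
    print(R.as_matrix()[:,0].round(3), None if rr is None else RT(rr).as_matrix().round(3)[:,2], R.as_matrix()[:,1].round(2), None if rr is None else RT(rr).as_matrix().round(3)[:,0])
f=lambda k:np.concatenate([fk(q,k)[0]-p for q,p,_ in D]+[(np.array(k)-[0,380,400,0,400,250])*.002])
o=least_squares(f,[0,380,400,0,400,250]); print(o.x.round(1),np.abs(o.fun[:9]).max(), s['joint_pos'])
E
```

```text
[ 0. -0. -1.] None [-0.96  0.29 -0.  ] None
[ 0.001  0.003 -1.   ] [ 0.002  0.003 -1.   ] [-0.34  0.94  0.  ] [-0.341  0.94   0.002]
[ 0.727  0.107 -0.678] [ 0.727  0.107 -0.678] [-0.14  0.99  0.  ] [-0.144  0.99   0.002]
[ 343.2 -356.   310.   459.1  192.3  179.4] 47.38112048935341 [ 28.65209534 -40.78284159 142.7498662  -26.07143253  35.416829
  35.96276051]
```

```bash
sed -i 's/a1,d1,a2,a3,d4,d6=k/a1,d1,a2,a3,d4,d6,b=k/; s/R.apply(\[a1,0,d1\])/R.apply([a1,b,d1])/' kin.py
python3 - <<'E'
from kin import *
from plant import r
s=r.sense()
D=[([68.102,7.471,85.268,0,87.261,-4.893],[175.455,573.778,218.635],None),
([27.52092237,-0.99841401,92.93361685,0.1130944,87.90935474,7.55335878],[459.856,298.172,229.436],[179.86,-.13,109.96]),
(s['joint_pos'],s['tcp_pos'],s['tool_rot'])]
np.save('k3.npy',np.r_[s['joint_pos'],s['tcp_pos']])
f=lambda k:np.concatenate([fk(q,k)[0]-p for q,p,_ in D]+[(np.array(k)-[0,380,400,0,400,250,50])*.002])
o=least_squares(f,[0,380,400,0,400,250,50]); print(o.x.round(1),o.fun[:9].round(1))
E
```

```text
[ 2.000e-01  3.177e+02  3.691e+02 -6.130e+01  5.532e+02  3.774e+02
  5.120e+01] [ 0.  0. -0. -0. -0. -0. -0.  0.  0.]
```

```bash
cat >> kin.py <<'E'
KP=np.array([0.2,317.7,369.1,-61.3,553.2,377.4,51.2])
LO=np.array([-169.43,-51.17,1.28,-76.62,0,-152.29]);HI=np.array([169.43,129.36,143.12,256.62,156.53,152.29])
def ik(p,Rt,q0,k=None):
    k=KP if k is None else k
    M=Rt.as_matrix()
    def f(q):
        pp,R=fk(q,k);A=R.as_matrix()
        return np.r_[pp-p,200*(A[:,0]-M[:,2]),200*(A[:,1]-M[:,0])]
    o=least_squares(f,np.clip(q0,LO+.01,HI-.01),bounds=(LO,HI)); 
    return o.x.round(1),np.abs(o.fun).max().round(2)
E
python3 - <<'E'
from kin import *
from p import W,YAW,r
q0=r.sense()['joint_pos']
for phi in(45,52,60):
  for u,z in((-70,140),(-40,110),(-6,74),(0,110),(20,135)):
    print(phi,u,z,ik(W(u,z),frame(YAW,phi),q0))
    
E
```

```text
45 -70 140 (array([ 25.9, -39.2, 143.1, -22.8,  35.6,  32.4]), np.float64(1.89))
45 -40 110 (array([ 24.1, -29.2, 141.1, -26.7,  26.9,  36.1]), np.float64(0.0))
45 -6 74 (array([ 22.4, -16.7, 136.8, -34.2,  19. ,  43.5]), np.float64(0.0))
45 0 110 (array([ 22.2, -20.6, 135.3, -26.8,  23.6,  35.4]), np.float64(0.0))
45 20 135 (array([ 21.4, -19.7, 131.6, -23.1,  25.8,  31. ]), np.float64(0.0))
52 -70 140 (array([ 23.8, -34.9, 137.8, -15.3,  41.3,  24.7]), np.float64(0.0))
52 -40 110 (array([ 22.4, -25.4, 135. , -16.4,  34.4,  25.6]), np.float64(0.0))
52 -6 74 (array([ 21.1, -14.5, 131.3, -18.5,  27.3,  27.4]), np.float64(0.0))
52 0 110 (array([ 20.9, -17.6, 129.4, -15.7,  32. ,  24.1]), np.float64(0.0))
52 20 135 (array([ 20.2, -16.4, 125.5, -14. ,  34.3,  21.8]), np.float64(0.0))
60 -70 140 (array([ 21.9, -27.9, 130.1,  -9.5,  49. ,  18.9]), np.float64(0.0))
60 -40 110 (array([ 20.7, -19.7, 127.6,  -9.7,  43.2,  18.7]), np.float64(0.0))
60 -6 74 (array([ 19.7, -10.3, 124.2, -10.1,  37.1,  18.8]), np.float64(0.0))
60 0 110 (array([ 19.5, -12.7, 122. ,  -9.1,  41.6,  17.3]), np.float64(0.0))
60 20 135 (array([ 18.9, -11.3, 118. ,  -8.3,  44.1,  16. ]), np.float64(0.0))
```

```bash
python3 - <<'E'
from p import *
go(W(-41.3,121),frame(YAW,52),75,vm=15)
E
```

```text
4
[-4.7, -4.7, 11.7, 0.041, -0.003, 0.002, 75.0]
[-4.7, -4.2, 11.8, 0.041, -0.003, 0.002, 75.0]
[-4.7, -3.8, 12.0, 0.041, -0.003, 0.002, 75.0]
[-4.6, -3.3, 12.2, 0.041, -0.003, 0.002, 75.0]
```

{"fn": "drive_tool", "kwargs": {
  "deltas": [
    [-4.7, -4.7, 11.7, 0.041, -0.003, 0.002, 75],
    [-4.7, -4.2, 11.8, 0.041, -0.003, 0.002, 75],
    [-4.7, -3.8, 12, 0.041, -0.003, 0.002, 75],
    [-4.6, -3.3, 12.2, 0.041, -0.003, 0.002, 75],
    [0, 0, 0, 0, 0, 0, 75]
  ]
}}

```text
clock: 3.35
tcp_pos: [521.0, 213.3, 119.4]
tool_rot: [142.7, 0.0, 98.3]
force: [-0.3, 0.4, 0.2]
width: 75.2
```

```bash
python3 - <<'E'
from p import *
from kin import *
U(); s=r.sense(); print(fk(s['joint_pos'],KP)[0]-s['tcp_pos'])
go(W(-4.3,73.5),frame(YAW,52),75,vm=10)
from plant import vision
cv2.imwrite('pics/w2.png',vision.grab_frame('wrist')[:,:,::-1])
im=vision.grab_frame('scene'); cv2.imwrite('pics/s2.png',cv2.resize(im[110:230,230:390],None,fx=4,fy=4,interpolation=2)[:,:,::-1])
E
```

```text
u -45.6 v 6.2 z 119.4 phi 52.7 yawz 8.3  xz -0.000 w 75.2 F [-0.3  0.4  0.2] q [ 23. -27. 135. -15.  37.  24.] t 3.35
[ 0.05910782  0.03458763 -0.00786876]
7
[-1.0, 0.7, 8.8, -0.002, -0.001, 0.002, 75.0]
[-1.0, 0.7, 8.8, -0.002, -0.001, 0.002, 75.0]
[-0.9, 0.7, 8.8, -0.002, -0.001, 0.002, 75.0]
[-0.9, 0.7, 8.8, -0.002, -0.001, 0.002, 75.0]
[-0.9, 0.7, 8.8, -0.002, -0.001, 0.002, 75.0]
[-0.9, 0.6, 8.8, -0.002, -0.001, 0.002, 75.0]
[-0.9, 0.6, 8.8, -0.002, -0.001, 0.002, 75.0]
```

View pics/w2.png

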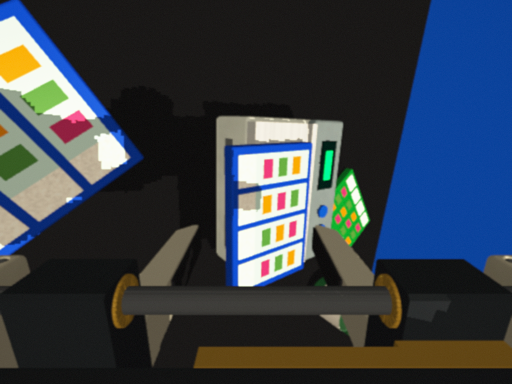

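View pics/s2.png

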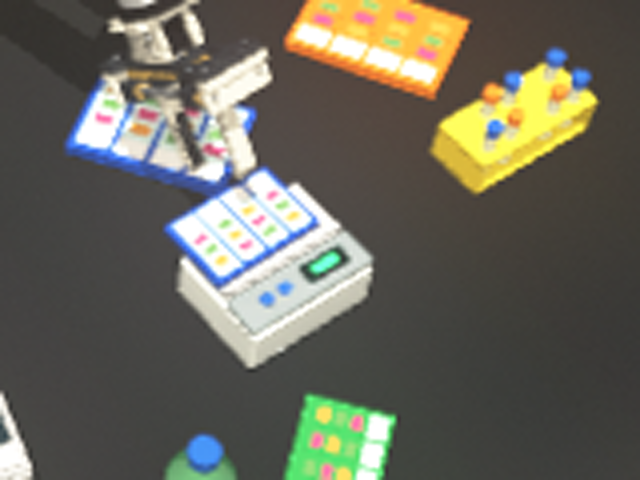

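{"fn": "drive_tool", "kwargs": {
  "deltas": [
    [-1, 0.7, 8.8, -0.002, -0.001, 0.002, 75],
    [-1, 0.7, 8.8, -0.002, -0.001, 0.002, 75],
    [-1, 0.7, 8.8, -0.002, -0.001, 0.002, 75],
    [-1, 0.7, 8.8, -0.002, -0.001, 0.002, 75],
    [-1, 0.7, 8.8, -0.002, -0.001, 0.002, 75],
    [-1, 0.7, 8.8, -0.002, -0.001, 0.002, 75],
    [0, 0, 0, 0, 0, 0, 75]
  ]
}}

```text
clock: 4.15
tcp_pos: [555.8, 214.7, 79.0]
tool_rot: [141.7, -0.2, 97.7]
force: [1.0, -0.2, 0.4]
width: 74.9
```

```bash
python3 - <<'E'
from p import *
from plant import vision
U()
cv2.imwrite('pics/w3.png',vision.grab_frame('wrist')[:,:,::-1])
E
```

```text
u -10.9 v 3.2 z 79.0 phi 51.7 yawz 7.7  xz 0.003 w 74.9 F [ 1.  -0.2  0.4] q [ 21. -16. 132. -18.  28.  27.] t 4.15
```

View pics/w3.png

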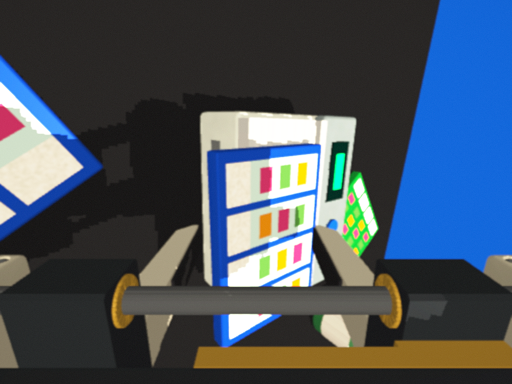

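```bash
cat >> p.py <<'E'
def tcpE(al,w,dist=25,phi=52,gap=0,P=(50,75)):
    a,f=np.radians([al,phi]); zt=np.array([np.cos(f),-np.sin(f)]);n=np.array([np.sin(f),np.cos(f)])
    E=np.array(P)+86*np.array([-np.cos(a),np.sin(a)])
    return E+dist*zt+(w/2-gap)*n
def path(wp,ph=None,yaw=None):
    """wp: list of (u,z,phi,w,n); rows from the present pose"""
    s=r.sense();p,R,w=s['tcp_pos'],RT(s['tool_rot']),s['width']
    for u,z,phi,w1,n in wp:
        R1=frame(YAW if yaw is None else yaw,phi);p1=W(u,z)
        [print(x) for x in rows(p,R,p1,R1,[w,w1],n=n)]
        p,R,w=p1,R1,w1
E
python3 - <<'E'
from p import *
a=tcpE(0,75,P=(43,75),gap=8); b=tcpE(0,75,P=(47,75),gap=-2)
print(a,b); path([(*a,52,75,2),(*b,52,75,4)])
E
```

```text
[-4.36214589 73.46174468] [ 7.51796165 79.61835944]
[-1.6, 0.8, 4.4, 0.003, -0.003, 0.001, 75.0]
[-1.6, 0.8, 4.4, 0.003, -0.003, 0.001, 75.0]
[0.0, 3.3, 0.6, 0.0, 0.0, 0.0, 75.0]
[0.0, 3.3, 0.6, 0.0, 0.0, 0.0, 75.0]
[0.0, 3.3, 0.6, 0.0, 0.0, 0.0, 75.0]
[0.0, 3.3, 0.6, 0.0, 0.0, 0.0, 75.0]
```

{"fn": "drive_tool", "kwargs": {
  "deltas": [
    [-1.6, 0.8, 4.4, 0.003, -0.003, 0, 75],
    [-1.6, 0.8, 4.4, 0.003, -0.003, 0, 75],
    [0, 3.3, 0.6, 0, 0, 0, 75],
    [0, 3.3, 0.6, 0, 0, 0, 75],
    [0, 3.3, 0.6, 0, 0, 0, 75],
    [0, 3.3, 0.6, 0, 0, 0, 75]
  ]
}}

```text
clock: 4.8
tcp_pos: [573.8, 214.1, 78.6]
tool_rot: [142.3, 0.1, 97.5]
force: [-17.5, 3.8, -1.9]
width: 75.0
```

```bash
python3 - <<'E'
from p import *
from plant import vision
U()
cv2.imwrite('pics/w4.png',vision.grab_frame('wrist')[:,:,::-1])
path([(*tcpE(a,75),52,75,1) for a in (5,10,15,20,25,30)])
E
```

```text
u 6.9 v 0.3 z 78.6 phi 52.3 yawz 7.5  xz -0.002 w 75.0 F [-17.5   3.8  -1.9] q [ 21. -13. 129. -18.  28.  26.] t 4.8
[-0.3, 6.7, -4.5, -0.005, 0.0, 0.003, 75.0]
[-0.0, 5.4, -5.3, 0.0, 0.0, 0.0, 75.0]
[0.0, 5.8, -4.8, 0.0, 0.0, 0.0, 75.0]
[0.0, 6.2, -4.2, 0.0, 0.0, 0.0, 75.0]
[-0.0, 6.5, -3.7, 0.0, 0.0, 0.0, 75.0]
[-0.0, 6.8, -3.1, 0.0, 0.0, 0.0, 75.0]
```

View pics/w4.png

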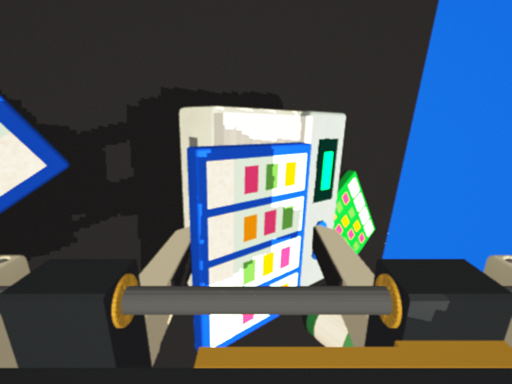

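{"fn": "drive_tool", "kwargs": {
  "deltas": [
    [0, 2, -4, 0, 0, 0, 75],
    [0, 3, -5, 0, 0, 0, 75]
  ]
}}

```text
clock: 5.05
tcp_pos: [570.9, 213.7, 87.0]
tool_rot: [142.5, 0.1, 97.5]
force: [0.3, 0.3, -0.7]
width: 75.1
```

```bash
python3 - <<'E'
from p import *
from plant import vision
U()
cv2.imwrite('pics/w5.png',vision.grab_frame('wrist')[:,:,::-1])
im=vision.grab_frame('scene'); cv2.imwrite('pics/s5.png',cv2.resize(im[120:220,240:350],None,fx=5,fy=5,interpolation=2)[:,:,::-1])
E
```

```text
u 4.0 v 0.2 z 87.0 phi 52.5 yawz 7.5  xz -0.003 w 75.1 F [ 0.3  0.3 -0.7] q [ 21. -14. 129. -17.  29.  25.] t 5.05
```

View pics/w5.png

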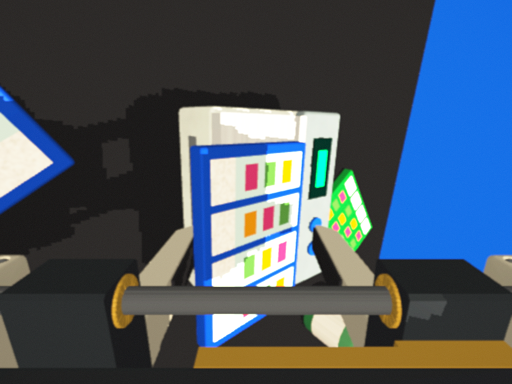

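View pics/s5.png

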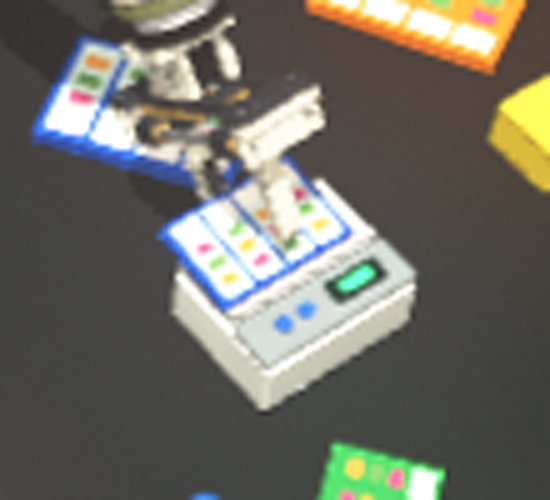

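```bash
python3 - <<'E'
from p import *
path([(*tcpE(a,75),52,75,1) for a in (10,15,20,25)])
E
```

```text
[-0.2, 8.0, -0.7, -0.008, 0.001, 0.003, 75.0]
[0.0, 5.8, -4.8, 0.0, 0.0, 0.0, 75.0]
[0.0, 6.2, -4.2, 0.0, 0.0, 0.0, 75.0]
[-0.0, 6.5, -3.7, 0.0, 0.0, 0.0, 75.0]
```

{"fn": "drive_tool", "kwargs": {
  "deltas": [
    [0, 4, -0.4, -0.004, 0, 0.002, 75],
    [0, 4, -0.4, -0.004, 0, 0.001, 75],
    [0, 5.8, -4.8, 0, 0, 0, 75],
    [0, 6.2, -4.2, 0, 0, 0, 75]
  ]
}}

```text
clock: 5.55
tcp_pos: [576.8, 213.7, 103.6]
tool_rot: [142.6, 0.1, 97.3]
force: [-2.3, -0.3, 0.0]
width: 75.4
```

```bash
python3 - <<'E'
from p import *
from plant import vision
U()
cv2.imwrite('pics/w6.png',vision.grab_frame('wrist')[:,:,::-1])
im=vision.grab_frame('scene'); cv2.imwrite('pics/s6.png',cv2.resize(im[120:220,240:350],None,fx=5,fy=5,interpolation=2)[:,:,::-1])
E
```

```text
u 9.8 v -0.5 z 103.6 phi 52.6 yawz 7.3  xz -0.002 w 75.4 F [-2.3 -0.3  0. ] q [ 20. -15. 128. -16.  31.  24.] t 5.55
```

View pics/w6.png

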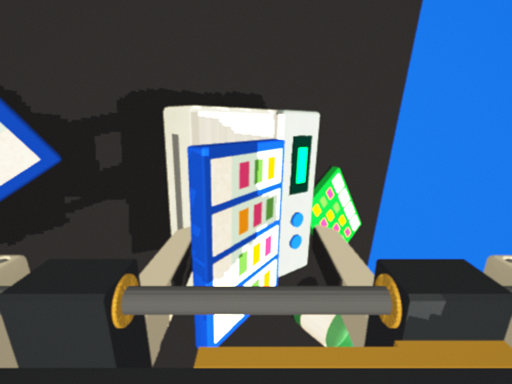

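View pics/s6.png

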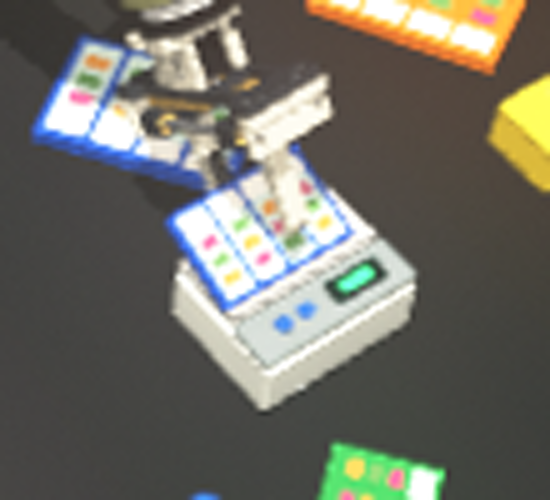

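```bash
python3 - <<'E'
from p import *
path([(*tcpE(a,75),52,75,1) for a in (25,30,35,40,45,50)])
E
```

```text
[0.3, 10.1, -3.7, -0.006, 0.002, -0.0, 75.0]
[-0.0, 6.8, -3.1, 0.0, 0.0, 0.0, 75.0]
[0.0, 7.1, -2.5, 0.0, 0.0, 0.0, 75.0]
[0.0, 7.3, -1.9, 0.0, 0.0, 0.0, 75.0]
[0.0, 7.4, -1.2, 0.0, 0.0, 0.0, 75.0]
[0.0, 7.5, -0.6, 0.0, 0.0, 0.0, 75.0]
```

{"fn": "drive_tool", "kwargs": {
  "deltas": [
    [0, 5, -2, -0.003, 0, 0, 75],
    [0, 5, -2, -0.003, 0, 0, 75],
    [0, 6.8, -3.1, 0, 0, 0, 75],
    [0, 7.1, -2.5, 0, 0, 0, 75],
    [0, 7.3, -1.9, 0, 0, 0, 75],
    [0, 7.4, -1.2, 0, 0, 0, 75]
  ]
}}

```text
clock: 6.25
tcp_pos: [603.6, 217.5, 143.9]
tool_rot: [141.8, 0.1, 97.3]
force: [-0.6, 0.0, -0.9]
width: 75.2
```

```bash
python3 - <<'E'
from p import *
from plant import vision
U()
cv2.imwrite('pics/w7.png',vision.grab_frame('wrist')[:,:,::-1])
path([(*tcpE(52,60),52,60,2),(*tcpE(54,40),52,40,2),(*tcpE(56,25),53,25,2)])
E
```

```text
u 36.9 v -0.3 z 143.9 phi 51.8 yawz 7.3  xz -0.001 w 75.2 F [-0.6  0.  -0.9] q [ 20. -14. 123. -14.  35.  21.] t 6.25
[0.1, -2.2, 1.0, 0.003, 0.001, -0.0, 67.4]
[0.1, -2.2, 1.0, 0.003, 0.001, -0.0, 60.0]
[-0.0, -3.5, 0.0, 0.0, 0.0, 0.0, 50.0]
[-0.0, -3.5, 0.0, 0.0, 0.0, 0.0, 40.0]
[0.0, -2.3, 0.1, 0.009, 0.0, -0.0, 32.5]
[0.0, -2.3, 0.1, 0.009, 0.0, -0.0, 25.0]
```

View pics/w7.png

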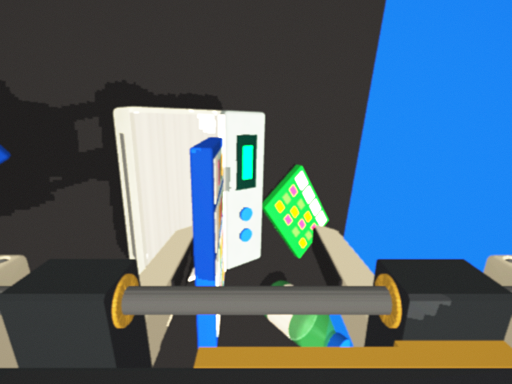

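{"fn": "drive_tool", "kwargs": {
  "deltas": [
    [0, -2.2, 0.5, 0.003, 0, 0, 67],
    [0, -2.2, 0.5, 0.003, 0, 0, 60],
    [0, -3.5, 0, 0, 0, 0, 50],
    [0, -3.5, 0, 0, 0, 0, 40],
    [0, -2.3, 0, 0.009, 0, 0, 32],
    [0, -2.3, 0, 0.009, 0, 0, 25],
    [0, -2, 0, 0, 0, 0, 20],
    [0, -2, 0, 0, 0, 0, 15]
  ]
}}

```text
clock: 7.1
tcp_pos: [587.8, 215.4, 130.2]
tool_rot: [143.3, 0.0, 97.3]
force: [-1.0, -0.6, -0.1]
width: 17.5
```

```bash
python3 - <<'E'
from p import *
from plant import vision
U()
cv2.imwrite('pics/w8.png',vision.grab_frame('wrist')[:,:,::-1])
E
```

```text
u 20.9 v -0.3 z 130.2 phi 53.3 yawz 7.3  xz -0.001 w 17.5 F [-1.  -0.6 -0.1] q [ 20. -15. 124. -13.  35.  21.] t 7.1
```

View pics/w8.png

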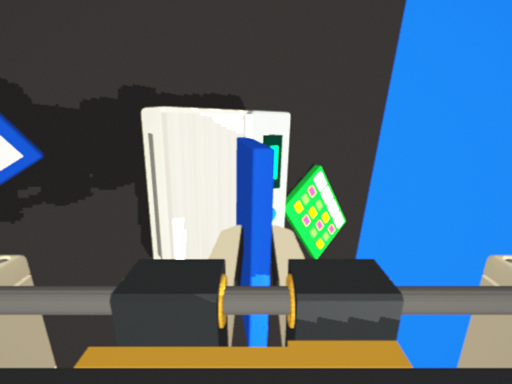

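{"fn": "drive_tool", "kwargs": {
  "deltas": [
    [0, -1, 0, 0, 0, 0, 12],
    [0, 0, 0, 0, 0, 0, 8],
    [0, 0, 0, 0, 0, 0, 5],
    [0, 0, 0, 0, 0, 0, 0],
    [0, 0, 0, 0, 0, 0, 0],
    [0, 0, 0, 0, 0, 0, 0]
  ]
}}

```text
clock: 7.75
tcp_pos: [586.2, 215.1, 128.5]
tool_rot: [143.4, 0.1, 97.3]
force: [-0.0, 0.6, -1.7]
width: 11.5
```

```bash
python3 - <<'E'
from p import *
U()
E
```

```text
u 19.3 v -0.4 z 128.5 phi 53.4 yawz 7.3  xz -0.001 w 11.5 F [-0.   0.6 -1.7] q [ 20. -15. 125. -13.  35.  21.] t 7.75
```

```bash
python3 - <<'E'
from p import *
path([(15,160,56,0,1),(20,280,90,0,5)])
E
```

```text
[0.4, 15.4, -27.9, 0.046, 0.002, -0.001, 0.0]
[-0.0, 14.2, -19.3, 0.119, -0.0, -0.0, 0.0]
[-0.0, 11.9, -20.9, 0.119, -0.0, -0.0, 0.0]
[-0.0, 9.3, -22.1, 0.119, -0.0, -0.0, 0.0]
[-0.0, 6.6, -23.1, 0.119, -0.0, -0.0, 0.0]
[-0.0, 3.8, -23.7, 0.119, -0.0, -0.0, 0.0]
```

{"fn": "drive_tool", "kwargs": {
  "deltas": [
    [0, 7, -14, 0.02, 0, 0, 0],
    [0, 7, -14, 0.03, 0, 0, 0],
    [0, 14, -19, 0.1, 0, 0, 0],
    [0, 12, -21, 0.1, 0, 0, 0],
    [0, 10, -22, 0.1, 0, 0, 0],
    [0, 8, -23, 0.1, 0, 0, 0],
    [0, 6, -23, 0.1, 0, 0, 0],
    [0, 4, -23, 0.1, 0, 0, 0],
    [0, 0, -10, 0.08, 0, 0, 0]
  ]
}}

```text
clock: 8.65
tcp_pos: [584.7, 215.2, 312.5]
tool_rot: [-172.8, 0.1, 97.6]
force: [0.5, -0.3, -1.3]
width: 12.0
```

```bash
python3 - <<'E'
from p import *
U()
s=r.sense()
# imager approach view pose: tool down, yaw -8
print(s['tcp_pos'])
o=rows(s['tcp_pos'],RT(s['tool_rot']),[540,-190,290],frame(-8,90),0,vm=40); print(len(o)); [print(x) for x in o]
E
```

```text
u 17.9 v -0.1 z 312.5 phi 97.2 yawz 7.6  xz -0.002 w 12.0 F [ 0.5 -0.3 -1.3] q [ 15.  17.  64.   1. 105.   8.] t 8.65
[584.73216417 215.16280982 312.48026792]
11
[-36.0, -8.5, 3.2, -0.011, 0.002, 0.025, 0.0]
[-36.2, -7.7, 3.0, -0.011, 0.002, 0.025, 0.0]
[-36.4, -6.8, 2.9, -0.011, 0.002, 0.025, 0.0]
[-36.5, -6.0, 2.8, -0.011, 0.002, 0.025, 0.0]
[-36.7, -5.1, 2.6, -0.011, 0.002, 0.025, 0.0]
[-36.8, -4.2, 2.5, -0.011, 0.002, 0.025, 0.0]
[-36.9, -3.3, 2.4, -0.011, 0.002, 0.025, 0.0]
[-37.0, -2.5, 2.3, -0.011, 0.002, 0.025, 0.0]
[-37.0, -1.6, 2.2, -0.011, 0.002, 0.025, 0.0]
[-37.0, -0.7, 2.2, -0.011, 0.002, 0.025, 0.0]
[-37.1, 0.2, 2.1, -0.011, 0.002, 0.025, 0.0]
```

{"fn": "drive_tool", "kwargs": {
  "deltas": [
    [-36, -8, 3, -0.011, 0.002, 0.025, 0],
    [-36, -8, 3, -0.011, 0.002, 0.025, 0],
    [-36, -7, 3, -0.011, 0.002, 0.025, 0],
    [-36, -6, 3, -0.011, 0.002, 0.025, 0],
    [-37, -5, 3, -0.011, 0.002, 0.025, 0],
    [-37, -4, 2, -0.011, 0.002, 0.025, 0],
    [-37, -3, 2, -0.011, 0.002, 0.025, 0],
    [-37, -2, 2, -0.011, 0.002, 0.025, 0],
    [-37, -2, 2, -0.011, 0.002, 0.025, 0],
    [-37, -1, 2, -0.011, 0.002, 0.025, 0]
  ]
}}

```text
clock: 9.65
tcp_pos: [549.0, -161.8, 285.0]
tool_rot: [-179.1, 0.1, 83.0]
force: [0.1, 0.4, -2.0]
width: 11.8
```

```bash
python3 - <<'E'
from p import *
from plant import vision,spotter
U()
s=r.sense();print(s['tcp_pos'])
im=vision.grab_frame('wrist'); ci=vision.camera_info('wrist')
np.savez('w9.npz',im=im,K=ci['intrinsics'],R=ci['R'],t=ci['t'])
cv2.imwrite('pics/w9.png',cv2.resize(im,None,fx=1.5,fy=1.5)[:,:,::-1])
E
```

```text
u -66.1 v -369.3 z 285.0 phi 90.9 yawz -7.0  xz -0.002 w 11.8 F [ 0.1  0.4 -2. ] q [-21.   3.  83.  -0.  95. -14.] t 9.65
[ 548.99534651 -161.75453929  285.03855389]
```

View pics/w9.png

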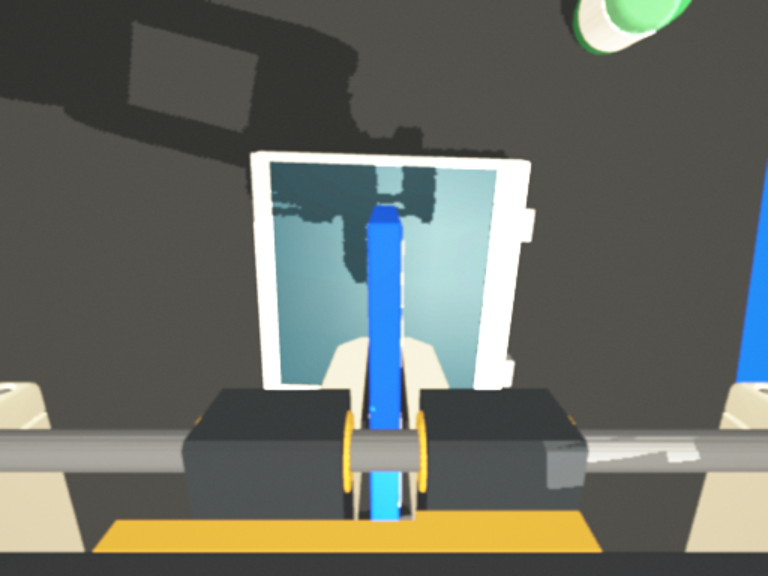

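```bash
python3 - <<'E'
from h import *
d=np.load('w9.npz'); ci=dict(intrinsics=d['K'],R=d['R'],t=d['t']); im=d['im']
uv=np.array([[252,153],[529,162],[508,385],[265,388],[497,170],[476,388],[271,163],[283,384]])/1.5
print(unproj(ci,uv,60).round(1))
print(unproj(ci,uv[4:6],62).round(1))
cv2.imwrite('pics/w9c.png',cv2.resize(im[95:265,160:365],None,fx=3.8,fy=3.8,interpolation=2)[:,:,::-1])
E
```

```text
[[ 436.4  -57.6   60. ]
 [ 687.2  -97.5   60. ]
 [ 659.5 -325.2   60. ]
 [ 396.7 -297.9   60. ]
 [ 658.  -100.8   60. ]
 [ 625.1 -324.8   60. ]
 [ 451.9  -68.4   60. ]
 [ 417.3 -295.4   60. ]]
[[ 657.5 -100.8   62. ]
 [ 624.8 -323.6   62. ]]
```

View pics/w9c.png

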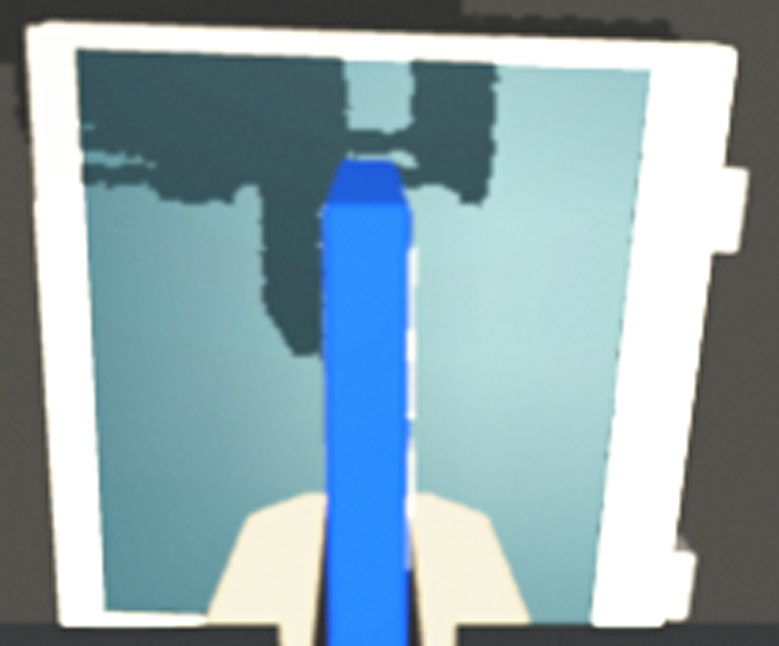

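```bash
sed -i 's/^C=np.array.*/import os\nYAW=-8.3; C=np.array([537,-240.7]); XD=np.array([np.cos(np.radians(YAW)),np.sin(np.radians(YAW))])/' p.py
cat >> p.py <<'E'
XP=-12
def lay(al,phi,w,s,dz=0):
    a,f=np.radians([al,phi]); zt=np.array([np.cos(f),-np.sin(f)]);n=np.array([np.sin(f),np.cos(f)])
    T=np.array([XP,60+dz])+86*np.array([np.sin(a),np.cos(a)])
    return T+s*zt-w/2*n
E
python3 - <<'E'
from p import *
from kin import *
U()
q=r.sense()['joint_pos']
for a in [(20,110,12,24,40),(20,110,12,24,0),(30,110,40,24),(36,105,62,30),(42,97,76,45),(48,90,84,50),(72,90,93,20),(82,90,93,6)]:
    l=lay(*a); print(a,l.round(1),ik(W(*l),frame(YAW,a[1]),q))
path([(*lay(20,110,12,24,40),110,0,8)])
E
```

```text
u 0.1 v 74.0 z 284.5 phi 90.9 yawz -7.3  xz -0.006 w 12.0 F [-0.7 -3.  -2.1] q [-22.   3.  83.  -1.  95. -15.] t 9.7
(20, 110, 12, 24, 40) [  3.6 160.3] (array([-25.3,  28. ,  69. ,  -5.9, 102.1, -17.3]), np.float64(0.0))
(20, 110, 12, 24, 0) [  3.6 120.3] (array([-25.3,  29.7,  71. ,  -5.8,  98.4, -16.9]), np.float64(0.0))
(30, 110, 40, 24) [  4.  118.8] (array([-25.3,  29.8,  71. ,  -5.8,  98.3, -16.9]), np.float64(0.0))
(36, 105, 62, 30) [  0.8 108.6] (array([-26.2,  24.8,  77.7,  -4.6,  91.8, -17.5]), np.float64(0.0))
(42, 97, 76, 45) [ 2.3 83.9] (array([-27.6,  18.5,  87.3,  -2.3,  80.9, -18.8]), np.float64(0.0))
(48, 90, 84, 50) [ 9.9 67.5] (array([-28.8,  14. ,  94.2,   0. ,  71.8, -20.5]), np.float64(0.0))
(72, 90, 93, 20) [23.3 66.6] (array([-28.4,  15.9,  92. ,   0. ,  72.1, -20.1]), np.float64(0.0))
(82, 90, 93, 6) [26.7 66. ] (array([-28.2,  16.4,  91.5,   0. ,  72.1, -19.9]), np.float64(0.0))
[-9.2, 0.5, 15.6, 0.042, 0.001, 0.002, 10.5]
[-9.2, 1.2, 15.5, 0.042, 0.001, 0.002, 9.0]
[-9.2, 1.9, 15.5, 0.042, 0.001, 0.002, 7.5]
[-9.2, 2.5, 15.4, 0.042, 0.001, 0.002, 6.0]
[-9.2, 3.2, 15.2, 0.042, 0.001, 0.002, 4.5]
[-9.2, 3.8, 15.1, 0.042, 0.001, 0.002, 3.0]
[-9.2, 4.5, 14.9, 0.042, 0.001, 0.002, 1.5]
[-9.2, 5.1, 14.7, 0.042, 0.001, 0.002, 0.0]
```

{"fn": "drive_tool", "kwargs": {
  "deltas": [
    [-9.2, 0.5, 15, 0.04, 0, 0, 0],
    [-9.2, 1, 15, 0.04, 0, 0, 0],
    [-9.2, 2, 15, 0.04, 0, 0, 0],
    [-9.2, 2.5, 15, 0.04, 0, 0, 0],
    [-9.2, 3, 15, 0.04, 0, 0, 0],
    [-9.2, 4, 15, 0.04, 0, 0, 0],
    [-9.2, 4.5, 15, 0.04, 0, 0, 0],
    [-9.2, 5, 13, 0.04, 0, 0, 0]
  ]
}}

```text
clock: 10.5
tcp_pos: [545.1, -249.0, 164.3]
tool_rot: [-160.9, 0.6, 82.5]
force: [-0.3, 0.8, -1.7]
width: 11.7
```

```bash
python3 - <<'E'
from p import *
from plant import vision,spotter
U()
im=vision.grab_frame('wrist'); ci=vision.camera_info('wrist')
np.savez('w10.npz',im=im,K=ci['intrinsics'],R=ci['R'],t=ci['t'])
cv2.imwrite('pics/w10.png',cv2.resize(im,None,fx=1.5,fy=1.5)[:,:,::-1])
im=vision.grab_frame('scene'); cv2.imwrite('pics/s10.png',cv2.resize(im[150:270,120:260],None,fx=4.5,fy=4.5,interpolation=2)[:,:,::-1])
E
```

```text
u 9.3 v -7.1 z 164.3 phi 109.1 yawz -7.5  xz -0.010 w 11.7 F [-0.3  0.8 -1.7] q [-25.  28.  69.  -6. 102. -18.] t 10.5
```

View pics/w10.png

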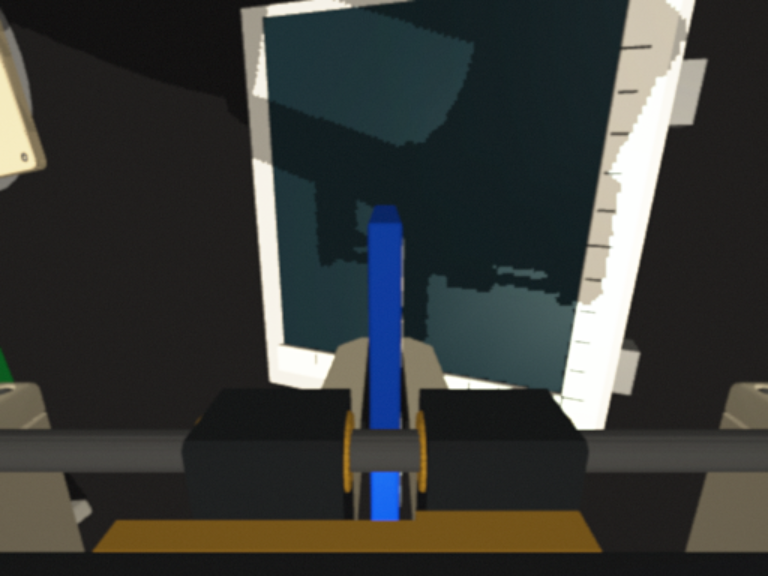

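View pics/s10.png

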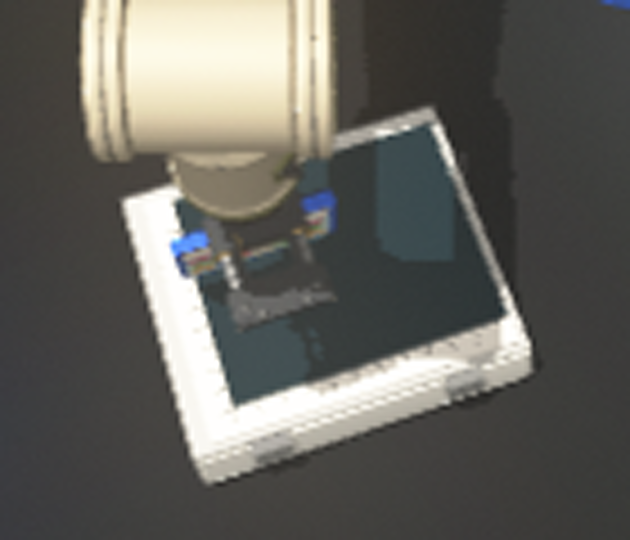

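```bash
python3 - <<'E'
from h import *
d=np.load('w10.npz'); ci=dict(intrinsics=d['K'],R=d['R'],t=d['t'])
for uv in ([628,2],[595,195],[562,390],[285,345],[470,377]):
    print(uv,unproj(ci,np.array([uv])/1.5,60).round(1))
F=unproj(ci,np.array([[628,2],[562,390]])/1.5,60)[:,:2]; Rr=unproj(ci,np.array([[285,345],[562,390]])/1.5,60)[:,:2]
v=F[0]-F[1];print('yaw far',np.degrees(np.arctan2(-v[0],v[1])));v=Rr[1]-Rr[0];print('yaw right',np.degrees(np.arctan2(v[1],v[0])))
im=d['im'];cv2.imwrite('pics/w10c.png',cv2.resize(im[220:290,170:420],None,fx=3.2,fy=3.2,interpolation=2)[:,:,::-1])
E
```

```text
[628, 2] [[ 655.2 -104.7   60. ]]
[595, 195] [[ 641.1 -195.3   60. ]]
[562, 390] [[ 622.4 -316.8   60. ]]
[285, 345] [[ 416.9 -289.1   60. ]]
[470, 377] [[ 563.9 -310.4   60. ]]
yaw far -8.781224502942575
yaw right -7.694027299349788
```

View pics/w10c.png

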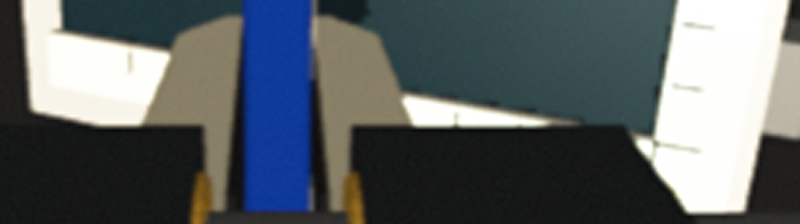

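```bash
sed -i 's/C=np.array(\[537,-240.7\])/C=np.array([534.7,-232.7])/' p.py
python3 - <<'E'
from p import *
U()
path([(*lay(20,110,12,24,20),110,0,4),(*lay(20,110,12,24,2),110,0,6)])
E
```

```text
u 11.3 v -14.7 z 161.1 phi 109.4 yawz -7.6  xz -0.009 w 12.0 F [-0.5 -0.2 -2.2] q [-26.  28.  69.  -6. 102. -18.] t 10.6
[3.7, -0.1, 5.5, 0.003, 0.003, 0.002, 9.0]
[3.7, -0.1, 5.5, 0.003, 0.003, 0.002, 6.0]
[3.7, -0.0, 5.5, 0.003, 0.003, 0.002, 3.0]
[3.7, -0.0, 5.5, 0.003, 0.003, 0.002, 0.0]
[-0.0, 1.0, 2.8, 0.0, 0.0, 0.0, 0.0]
[-0.0, 1.0, 2.8, 0.0, 0.0, 0.0, 0.0]
[-0.0, 1.0, 2.8, 0.0, 0.0, 0.0, 0.0]
[-0.0, 1.0, 2.8, 0.0, 0.0, 0.0, 0.0]
[-0.0, 1.0, 2.8, 0.0, 0.0, 0.0, 0.0]
[-0.0, 1.0, 2.8, 0.0, 0.0, 0.0, 0.0]
```

{"fn": "drive_tool", "kwargs": {
  "deltas": [
    [3.7, 0, 5, 0.003, 0.003, 0.002, 0],
    [3.7, 0, 5, 0.003, 0.003, 0.002, 0],
    [3.7, 0, 5, 0.003, 0.003, 0.002, 0],
    [3.7, 0, 5, 0.003, 0.003, 0.002, 0],
    [0, 1, 2.8, 0, 0, 0, 0],
    [0, 1, 2.8, 0, 0, 0, 0],
    [0, 1, 2.8, 0, 0, 0, 0],
    [0, 1, 2.8, 0, 0, 0, 0]
  ]
}}

```text
clock: 11.4
tcp_pos: [541.3, -230.8, 132.7]
tool_rot: [-160.5, 0.1, 81.8]
force: [0.5, 0.5, -2.0]
width: 11.9
```

```bash
python3 - <<'E'
from p import *
U(); print(lay(20,110,12,24,0))
E
```

```text
u 6.2 v 2.8 z 132.7 phi 109.5 yawz -8.2  xz -0.001 w 11.9 F [ 0.5  0.5 -2. ] q [-25.  28.  72.  -6.  99. -16.] t 11.4
[  3.56709316 120.31306335]
```

Lower slowly until contact, two or three rows at a time.

{"fn": "drive_tool", "kwargs": {
  "deltas": [
    [0, 0.7, 2, 0, 0, 0, 0],
    [0, 0.7, 2, 0, 0, 0, 0],
    [0, 0.7, 2, 0, 0, 0, 0],
    [0, 0.7, 2, 0, 0, 0, 0]
  ]
}}

```text
clock: 11.8
tcp_pos: [541.3, -231.2, 123.5]
tool_rot: [-160.5, 0.1, 81.8]
force: [-0.1, -0.4, -0.9]
width: 11.3
```

{"fn": "drive_tool", "kwargs": {
  "deltas": [
    [0, 0.7, 2, 0, 0, 0, 0],
    [0, 0, 0, 0, 0, 0, 0]
  ]
}}

```text
clock: 12.0
tcp_pos: [541.0, -231.2, 120.7]
tool_rot: [-160.4, 0.1, 81.8]
force: [0.9, 0.1, -2.6]
width: 11.8
```

{"fn": "drive_tool", "kwargs": {
  "deltas": [
    [0, 0.5, 1.5, 0, 0, 0, 0],
    [0, 0, 0, 0, 0, 0, 0]
  ]
}}

```text
clock: 12.2
tcp_pos: [541.0, -231.2, 118.9]
tool_rot: [-160.4, 0.1, 81.8]
force: [-0.3, -0.1, -1.4]
width: 11.9
```

{"fn": "drive_tool", "kwargs": {
  "deltas": [
    [0, 0.5, 1.5, 0, 0, 0, 0],
    [0, 0, 0, 0, 0, 0, 0]
  ]
}}

```text
clock: 12.4
tcp_pos: [541.1, -231.2, 117.3]
tool_rot: [-160.4, 0.1, 81.8]
force: [-0.8, 0.1, -2.0]
width: 11.6
```

{"fn": "drive_tool", "kwargs": {
  "deltas": [
    [0, 0.7, 2, 0, 0, 0, 0],
    [0, 0, 0, 0, 0, 0, 0]
  ]
}}

```text
clock: 12.6
tcp_pos: [541.1, -231.2, 115.2]
tool_rot: [-160.4, 0.1, 81.8]
force: [-0.0, 0.2, -2.0]
width: 11.9
```

{"fn": "drive_tool", "kwargs": {
  "deltas": [
    [0, 0.5, 1.5, 0, 0, 0, 0],
    [0, 0, 0, 0, 0, 0, 0]
  ]
}}

```text
clock: 12.8
tcp_pos: [541.4, -231.6, 114.6]
tool_rot: [-160.5, 0.1, 81.8]
force: [-0.2, 1.1, -0.9]
width: 11.5
```

{"fn": "drive_tool", "kwargs": {
  "deltas": [
    [0, 0.5, 1.5, 0, 0, 0, 0],
    [0, 0, 0, 0, 0, 0, 0]
  ]
}}

```text
clock: 13.0
tcp_pos: [541.6, -231.8, 114.4]
tool_rot: [-160.5, 0.1, 81.8]
force: [-1.0, 0.7, 0.2]
width: 11.4
```

{"fn": "drive_tool", "kwargs": {
  "deltas": [
    [0, 0.5, 1.5, 0, 0, 0, 0],
    [0, 0, 0, 0, 0, 0, 0]
  ]
}}

```text
clock: 13.2
tcp_pos: [541.7, -232.2, 114.2]
tool_rot: [-160.6, 0.2, 81.7]
force: [-1.5, 1.8, 1.2]
width: 11.7
```

```bash
python3 - <<'E'
import p
from p import *
U(); s=r.sense(); u=(s['tcp_pos'][:2]-C)@XD
x=lay(19.5,109.5,12,30); print(x); p.XP=-12+u-x[0]; print('XP',p.XP, lay(19.5,109.5,12,30))
wp=[(24,109.5,24,30),(29,109.5,38,30)]
path([(*p.lay(*a),a[1],a[2],3) for a in wp])
E
```

```text
u 6.9 v 1.5 z 114.2 phi 109.4 yawz -8.3  xz -0.003 w 11.7 F [-1.5  1.8  1.2] q [-25.  29.  72.  -6.  97. -16.] t 13.2
[  1.03733517 114.79076466]
XP -6.152731045395401 [  6.88460413 114.79076466]
[-0.5, 0.2, -0.1, 0.001, 0.001, -0.0, 15.8]
[-0.5, 0.2, -0.1, 0.001, 0.001, -0.0, 19.9]
[-0.5, 0.2, -0.1, 0.001, 0.001, -0.0, 24.0]
[0.0, 0.1, 0.3, 0.0, 0.0, 0.0, 28.7]
[0.0, 0.1, 0.3, 0.0, 0.0, 0.0, 33.3]
[0.0, 0.1, 0.3, 0.0, 0.0, 0.0, 38.0]
```

{"fn": "drive_tool", "kwargs": {
  "deltas": [
    [0, -1, -3, 0, 0, 0, 0],
    [0, -3.8, 1.3, 0, 0, 0, 0],
    [0, -3.8, 1.3, 0, 0, 0, 0],
    [0, 0.5, 1.5, 0, 0, 0, 0],
    [0, 0.5, 1.5, 0, 0, 0, 0],
    [0, 0, 0, 0, 0, 0, 0]
  ]
}}

```text
clock: 13.8
tcp_pos: [533.1, -231.2, 114.2]
tool_rot: [-160.6, 0.2, 81.7]
force: [0.0, -0.0, -0.3]
width: 11.9
```

```bash
python3 - <<'E'
from p import *
from plant import vision
U()
im=vision.grab_frame('wrist');cv2.imwrite('pics/w11.png',im[:,:,::-1])
E
```

```text
u -1.8 v 1.3 z 114.2 phi 109.4 yawz -8.3  xz -0.004 w 11.9 F [ 0.  -0.  -0.3] q [-25.  28.  74.  -6.  97. -16.] t 13.8
```

View pics/w11.png

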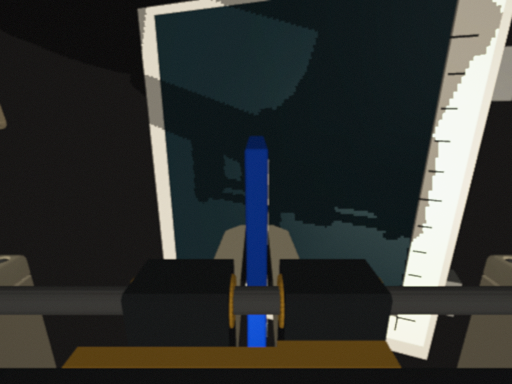

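{"fn": "drive_tool", "kwargs": {
  "deltas": [
    [0, 0, 0, 0, 0, 0, 14],
    [0, 0, 0, 0, 0, 0, 17],
    [0, 0, 0, 0, 0, 0, 20],
    [0, 0, 0, 0, 0, 0, 23],
    [0, 0, 0, 0, 0, 0, 26]
  ]
}}

```text
clock: 14.35
tcp_pos: [533.4, -231.3, 113.6]
tool_rot: [-160.7, 0.2, 81.7]
force: [0.3, 0.1, -0.2]
width: 25.0
```

```bash
python3 - <<'E'
from p import *
from plant import vision
U()
im=vision.grab_frame('wrist');cv2.imwrite('pics/w12.png',im[:,:,::-1])
E
```

```text
u -1.5 v 1.2 z 113.6 phi 109.3 yawz -8.3  xz -0.004 w 25.0 F [ 0.3  0.1 -0.2] q [-25.  28.  74.  -6.  97. -16.] t 14.35
```

View pics/w12.png

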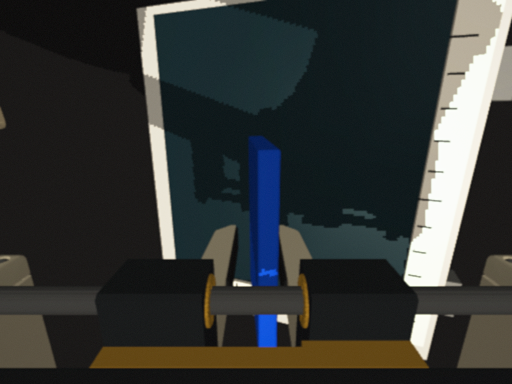

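```bash
sed -i 's/^XP=.*/XP=-14.8/' p.py; python3 - <<'E'
from p import *
print(lay(24,109.3,25,30))
wp=[(29,109.3,38,30,3),(36,105,62,34,6),(42,97,76,46,5),(48,90,84,50,4)]
path([(*lay(*a[:4]),a[1],a[2],a[4]) for a in wp])
E
```

```text
[ -1.53359237 114.38231072]
[-0.4, 0.2, 0.1, -0.0, 0.001, -0.0, 29.6]
[-0.4, 0.2, 0.1, -0.0, 0.001, -0.0, 33.8]
[-0.4, 0.2, 0.1, -0.0, 0.001, -0.0, 38.0]
[-0.0, 0.1, 1.4, -0.013, -0.0, -0.0, 42.0]
[-0.0, 0.1, 1.4, -0.013, -0.0, -0.0, 46.0]
[-0.0, 0.1, 1.4, -0.013, -0.0, -0.0, 50.0]
[-0.0, 0.1, 1.4, -0.013, -0.0, -0.0, 54.0]
[-0.0, 0.1, 1.4, -0.013, -0.0, -0.0, 58.0]
[-0.0, 0.1, 1.4, -0.013, -0.0, -0.0, 62.0]
[-0.0, 1.6, 4.1, -0.028, 0.0, 0.0, 64.8]
[-0.0, 1.5, 4.1, -0.028, 0.0, 0.0, 67.6]
[-0.0, 1.4, 4.2, -0.028, 0.0, 0.0, 70.4]
[-0.0, 1.3, 4.2, -0.028, 0.0, 0.0, 73.2]
[-0.0, 1.1, 4.3, -0.028, 0.0, 0.0, 76.0]
[0.0, 2.4, 3.6, -0.031, 0.0, -0.0, 78.0]
[0.0, 2.3, 3.6, -0.031, 0.0, -0.0, 80.0]
[0.0, 2.2, 3.7, -0.031, 0.0, -0.0, 82.0]
[0.0, 2.0, 3.8, -0.031, 0.0, -0.0, 84.0]
```

{"fn": "drive_tool", "kwargs": {
  "deltas": [
    [0, 0.2, 0, 0, 0, 0, 30],
    [0, 0.2, 0, 0, 0, 0, 34],
    [0, 0.2, 0, 0, 0, 0, 38],
    [0, 0, 1.4, -0.013, 0, 0, 42],
    [0, 0, 1.4, -0.013, 0, 0, 46],
    [0, 0, 1.4, -0.013, 0, 0, 50],
    [0, 0, 1.4, -0.013, 0, 0, 54],
    [0, 0, 1.4, -0.013, 0, 0, 58],
    [0, 0, 1.4, -0.013, 0, 0, 62]
  ]
}}

```text
clock: 15.3
tcp_pos: [531.8, -231.1, 104.8]
tool_rot: [-165.5, 0.2, 81.8]
force: [0.3, 0.2, 0.6]
width: 60.8
```

```bash
python3 - <<'E'
from p import *
from plant import vision
U()
im=vision.grab_frame('wrist');cv2.imwrite('pics/w13.png',im[:,:,::-1])
im=vision.grab_frame('scene'); cv2.imwrite('pics/s13.png',cv2.resize(im[150:270,120:260],None,fx=4.5,fy=4.5,interpolation=2)[:,:,::-1])
wp=[(42,97,76,46,5),(48,90,84,50,4)]
path([(*lay(*a[:4]),a[1],a[2],a[4]) for a in wp])
E
```

```text
u -3.2 v 1.2 z 104.8 phi 104.5 yawz -8.2  xz -0.004 w 60.8 F [0.3 0.2 0.6] q [-26.  23.  80.  -4.  90. -17.] t 15.3
[-0.2, 1.7, 4.1, -0.026, 0.001, 0.0, 64.8]
[-0.2, 1.6, 4.1, -0.026, 0.001, 0.0, 67.6]
[-0.2, 1.4, 4.2, -0.026, 0.001, 0.0, 70.4]
[-0.2, 1.3, 4.2, -0.026, 0.001, 0.0, 73.2]
[-0.2, 1.2, 4.2, -0.026, 0.001, 0.0, 76.0]
[0.0, 2.4, 3.6, -0.031, 0.0, -0.0, 78.0]
[0.0, 2.3, 3.6, -0.031, 0.0, -0.0, 80.0]
[0.0, 2.2, 3.7, -0.031, 0.0, -0.0, 82.0]
[0.0, 2.0, 3.8, -0.031, 0.0, -0.0, 84.0]
```

View pics/w13.png

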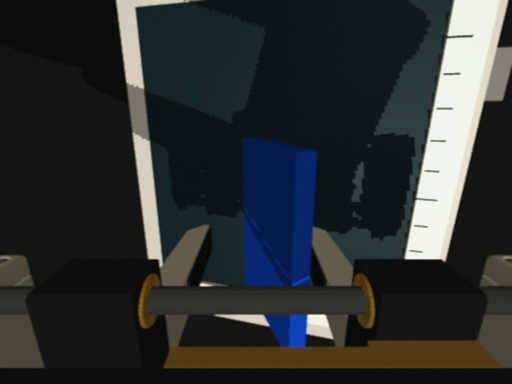

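View pics/s13.png

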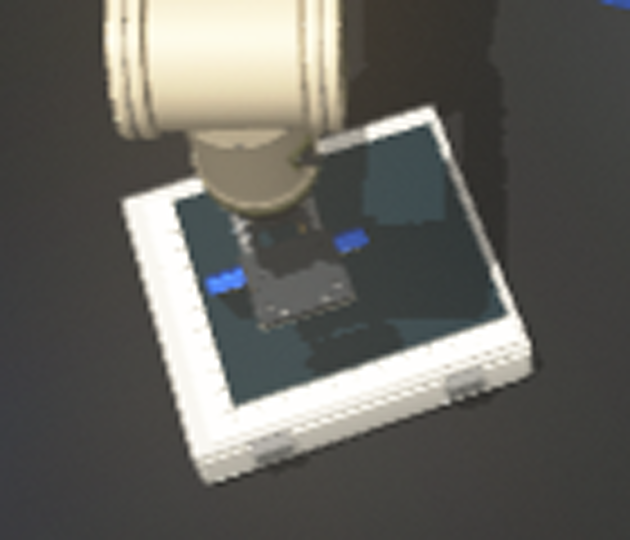

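{"fn": "drive_tool", "kwargs": {
  "deltas": [
    [0, 1.7, 4.1, -0.026, 0, 0, 65],
    [0, 1.6, 4.1, -0.026, 0, 0, 68],
    [0, 1.4, 4.1, -0.026, 0, 0, 70],
    [0, 1.3, 4.1, -0.026, 0, 0, 73],
    [0, 1.2, 4.1, -0.026, 0, 0, 76],
    [0, 2.4, 3.6, -0.03, 0, 0, 78],
    [0, 2.3, 3.6, -0.03, 0, 0, 80],
    [0, 2.2, 3.6, -0.03, 0, 0, 82],
    [0, 2, 3.6, -0.03, 0, 0, 84]
  ]
}}

```text
clock: 16.3
tcp_pos: [545.0, -233.6, 69.1]
tool_rot: [179.4, 0.3, 81.8]
force: [-0.5, -0.0, -0.4]
width: 83.7
```

```bash
python3 - <<'E'
from p import *
from plant import vision
U()
im=vision.grab_frame('wrist');cv2.imwrite('pics/w14.png',im[:,:,::-1])
wp=[(48,90,84,50,1),(60,90,89,36,5),(72,90,93,19,5),(82,90,93,5,4)]
for a in wp: print(a, lay(*a[:4]))
path([(*lay(*a[:4]),a[1],a[2],a[4]) for a in wp])
E
```

```text
u 10.3 v 0.6 z 69.1 phi 89.4 yawz -8.2  xz -0.005 w 83.7 F [-0.5 -0.  -0.4] q [-28.  13.  96.  -0.  71. -20.] t 16.3
(48, 90, 84, 50, 1) [ 7.11045499 67.54523215]
(60, 90, 89, 36, 5) [15.17818473 67.        ]
(72, 90, 93, 19, 5) [20.4908604  67.57546152]
(82, 90, 93, 5, 4) [23.86305391 66.96888668]
[-0.8, -2.7, 0.8, 0.012, 0.005, 0.001, 84.0]
[-0.0, 1.6, 0.1, 0.0, 0.0, 0.0, 85.0]
[-0.0, 1.6, 0.1, 0.0, 0.0, 0.0, 86.0]
[-0.0, 1.6, 0.1, 0.0, 0.0, 0.0, 87.0]
[-0.0, 1.6, 0.1, 0.0, 0.0, 0.0, 88.0]
[-0.0, 1.6, 0.1, 0.0, 0.0, 0.0, 89.0]
[-0.0, 1.1, -0.1, 0.0, 0.0, 0.0, 89.8]
[-0.0, 1.1, -0.1, 0.0, 0.0, 0.0, 90.6]
[-0.0, 1.1, -0.1, 0.0, 0.0, 0.0, 91.4]
[-0.0, 1.1, -0.1, 0.0, 0.0, 0.0, 92.2]
[-0.0, 1.1, -0.1, 0.0, 0.0, 0.0, 93.0]
[0.0, 0.8, 0.2, 0.0, 0.0, 0.0, 93.0]
[0.0, 0.8, 0.2, 0.0, 0.0, 0.0, 93.0]
[0.0, 0.8, 0.2, 0.0, 0.0, 0.0, 93.0]
[0.0, 0.8, 0.2, 0.0, 0.0, 0.0, 93.0]
```

View pics/w14.png

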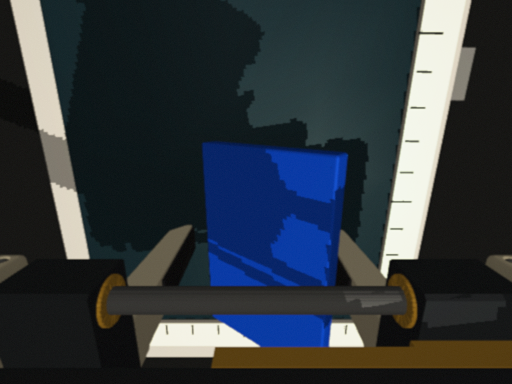

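{"fn": "drive_tool", "kwargs": {
  "deltas": [
    [-0.3, 1.2, 0.4, 0.006, 0.003, 0, 85],
    [-0.3, 1.2, 0.4, 0.004, 0.002, 0, 86],
    [0, 1.2, 0.4, 0, 0, 0, 88],
    [0, 1.2, 0.3, 0, 0, 0, 89],
    [0, 1.1, 0, 0, 0, 0, 90],
    [0, 1.1, 0, 0, 0, 0, 91],
    [0, 1.1, 0, 0, 0, 0, 92],
    [0, 1.1, 0, 0, 0, 0, 93],
    [0, 1.1, 0, 0, 0, 0, 93]
  ]
}}

```text
clock: 17.25
tcp_pos: [555.5, -235.6, 67.1]
tool_rot: [-179.9, -0.0, 81.8]
force: [-0.6, -0.9, -0.2]
width: 92.7
```

```bash
python3 - <<'E'
from p import *
from plant import vision
U()
im=vision.grab_frame('wrist');cv2.imwrite('pics/w15.png',im[:,:,::-1])
E
```

```text
u 21.0 v 0.1 z 67.1 phi 90.1 yawz -8.2  xz 0.000 w 92.7 F [-0.6 -0.9 -0.2] q [-28.  15.  93.  -0.  72. -20.] t 17.25
```

View pics/w15.png

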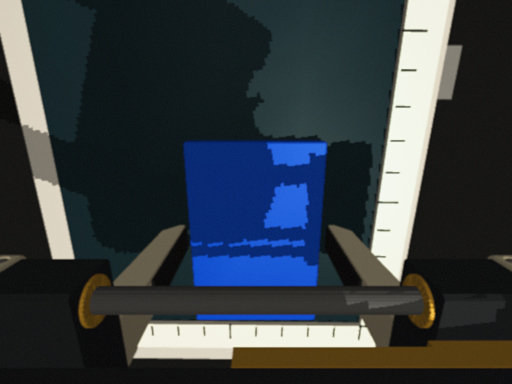

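{"fn": "drive_tool", "kwargs": {
  "deltas": [
    [0, 0.8, 0.2, 0, 0, 0, 93],
    [0, 0.8, 0.2, 0, 0, 0, 93],
    [0, 0.8, 0.2, 0, 0, 0, 93],
    [0, 0.8, 0, 0, 0, 0, 93],
    [0, 0.8, 0, 0, 0, 0, 93],
    [0, 0.8, 0, 0, 0, 0, 93]
  ]
}}

```text
clock: 17.9
tcp_pos: [559.9, -236.3, 66.4]
tool_rot: [-179.8, -0.0, 81.8]
force: [-1.7, 0.1, 1.1]
width: 93.1
```

```bash
python3 - <<'E'
from p import *
from plant import vision
U()
im=vision.grab_frame('wrist');cv2.imwrite('pics/w16.png',im[:,:,::-1])
E
```

```text
u 25.5 v 0.1 z 66.4 phi 90.2 yawz -8.2  xz 0.000 w 93.1 F [-1.7  0.1  1.1] q [-28.  16.  92.  -0.  72. -19.] t 17.9
```

View pics/w16.png

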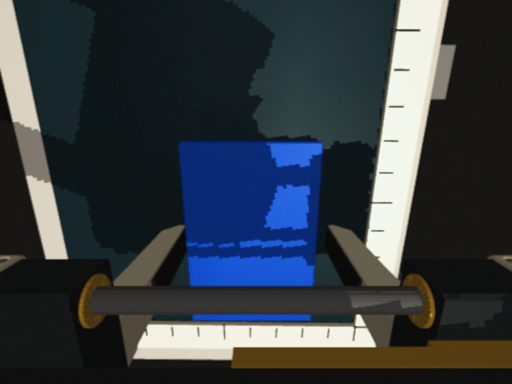

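```bash
python3 - <<'E'
from p import *
from plant import vision
im=cv2.imread('pics/w16.png')[:,:,::-1].copy(); ci=vision.camera_info('wrist')
hsv=cv2.cvtColor(im,cv2.COLOR_RGB2HSV); m=cv2.inRange(hsv,(105,150,60),(125,255,255)); 
q=cv2.approxPolyDP(cv2.convexHull(cv2.findNonZero(m)),5,True)[:,0].astype(float); print(q)
for z in (72,85):
    P=unproj(ci,q,z)[:,:2]; d=P-C; print(z,np.c_[d@XD,d@[-XD[1],XD[0]]].round(1).tolist())
E
```

```text
[[321. 141.]
 [311. 319.]
 [192. 319.]
 [178. 143.]]
72 [[64.3, 65.5], [66.0, -60.9], [-19.9, -61.3], [-19.8, 64.2]]
85 [[61.3, 66.7], [62.8, -49.5], [-16.1, -49.8], [-16.0, 65.5]]
```

```bash
cat >> p.py <<'E'
YD=np.array([-XD[1],XD[0]])
def W3(u,v,z): return np.r_[C+u*XD+v*YD,z]
RP=RT([180,0,YAW])
E
python3 - <<'E'
from p import *
s=r.sense(); a=W3(25.5,0,126)
[print(x) for x in rows(a,RT(s['tool_rot']),W3(-45,1.5,110),RP,90,n=11)]
from kin import *
print(ik(W3(-45,1.5,64),RP,s['joint_pos']+[0,0,0,0,0,90]),ik(W3(10,1.5,64),RP,s['joint_pos']+[0,0,0,0,0,90]))
E
```

```text
[0.1, -6.4, 1.5, -0.0, 0.0, 0.143, 90.0]
[-0.8, -6.4, 1.5, -0.0, 0.0, 0.143, 90.0]
[-1.7, -6.2, 1.5, -0.0, 0.0, 0.143, 90.0]
[-2.5, -5.9, 1.5, -0.0, 0.0, 0.143, 90.0]
[-3.3, -5.5, 1.5, -0.0, 0.0, 0.143, 90.0]
[-4.1, -4.9, 1.5, -0.0, 0.0, 0.143, 90.0]
[-4.8, -4.3, 1.5, -0.0, 0.0, 0.143, 90.0]
[-5.3, -3.6, 1.5, -0.0, 0.0, 0.143, 90.0]
[-5.8, -2.8, 1.5, -0.0, 0.0, 0.143, 90.0]
[-6.1, -1.9, 1.5, -0.0, 0.0, 0.143, 90.0]
[-6.3, -1.0, 1.5, -0.0, 0.0, 0.143, 90.0]
(array([-30.1,   5.7, 104. ,   0. ,  70.4,  68.2]), np.float64(0.0)) (array([-28.1,  13.4,  95.3,   0. ,  71.3,  70.2]), np.float64(0.0))
```

{"fn": "drive_tool", "kwargs": {
  "deltas": [
    [0, -1, -5, 0, 0, 0, 93],
    [0, 0, -15, 0, 0, 0, 93],
    [0, 0, -20, 0, 0, 0, 93],
    [0, 0, -20, 0, 0, 0, 93],
    [0, 0, 0, 0, 0, 0, 90]
  ]
}}

```text
clock: 18.45
tcp_pos: [560.0, -236.3, 131.7]
tool_rot: [-179.9, -0.0, 81.8]
force: [-0.2, 0.1, 0.6]
width: 90.7
```

{"fn": "drive_tool", "kwargs": {
  "deltas": [
    [0, -6.5, 0, 0, 0, 0.145, 90],
    [-1, -6.5, 0, 0, 0, 0.145, 90],
    [-2, -6, 0, 0, 0, 0.145, 90],
    [-3, -6, 0, 0, 0, 0.145, 90],
    [-4, -5.5, 0, 0, 0, 0.145, 90],
    [-5, -5, 0, 0, 0, 0.145, 90],
    [-5, -4, 0, 0, 0, 0.145, 90],
    [-6, -4, 0, 0, 0, 0.145, 90],
    [-6, -3, 0, 0, 0, 0.145, 90],
    [-7, -2, 0, 0, 0, 0.145, 90]
  ]
}}

```text
clock: 19.45
tcp_pos: [492.4, -225.8, 132.1]
tool_rot: [179.9, -0.2, -4.0]
force: [-0.0, -0.1, 0.7]
width: 90.1
```

```bash
cat >> p.py <<'E'
def V():
    s=r.sense(); d=s['tcp_pos'][:2]-C
    print('u %.1f v %.1f z %.1f'%(d@XD,d@YD,s['tcp_pos'][2]),'rpy',s['tool_rot'].round(1),'w %.1f'%s['width'],'F along u %.1f v %.1f z %.1f'%(s['force'][:2]@XD,s['force'][:2]@YD,s['force'][2]),'t',s['clock'])
def slab(name):
    from plant import vision
    im=vision.grab_frame('wrist'); ci=vision.camera_info('wrist')
    np.savez(name+'.npz',im=im,K=ci['intrinsics'],R=ci['R'],t=ci['t'])
    cv2.imwrite(f'pics/{name}.png',cv2.resize(im,None,fx=1.5,fy=1.5)[:,:,::-1])
E
python3 - <<'E'
from p import *
V(); slab('w17')
s=r.sense()
[print(x) for x in rows(s['tcp_pos'],RT(s['tool_rot']),W3(-45,1.5,110),RP,90,vm=12)]
E
```

```text
u -42.9 v 0.7 z 132.1 rpy [179.9  -0.2  -4. ] w 90.1 F along u -0.0 v -0.1 z 0.7 t 19.45
[-0.6, -0.4, 10.9, 0.0, -0.002, 0.033, 90.0]
[-0.6, -0.4, 10.9, 0.0, -0.002, 0.033, 90.0]
```

View pics/w17.png

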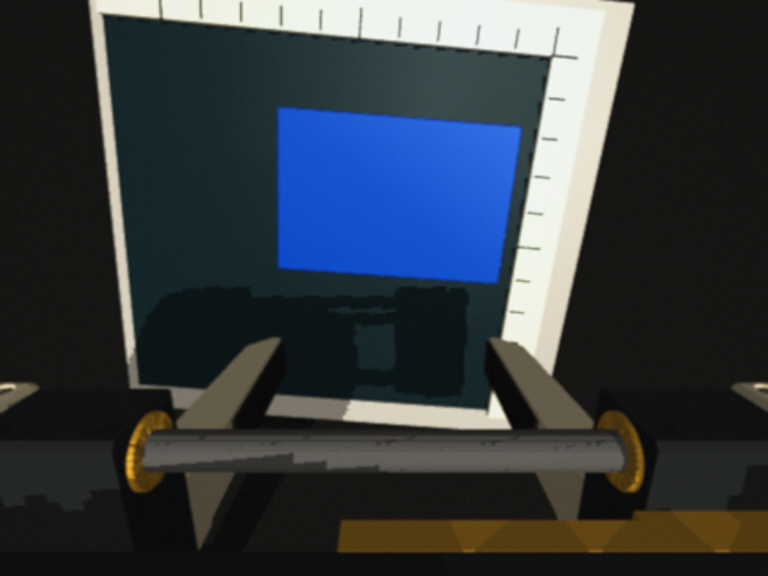

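```bash
cat > meas.py <<'E'
from h import *
def meas(name,flat=72):
    d=np.load(name+'.npz'); im=d['im']; ci=dict(intrinsics=d['K'],R=d['R'],t=d['t'])
    hsv=cv2.cvtColor(im,cv2.COLOR_RGB2HSV); m=cv2.inRange(hsv,(105,150,60),(125,255,255))
    cs,_=cv2.findContours(m,0,1); c=max(cs,key=cv2.contourArea)
    P=unproj(ci,c[:,0],flat)[:,:2].astype(np.float32)
    (ctr,wh,a)=cv2.minAreaRect(P); b=cv2.boxPoints((ctr,wh,a))
    e=b[1]-b[0] if np.linalg.norm(b[1]-b[0])>np.linalg.norm(b[2]-b[1]) else b[2]-b[1]
    if e[1]<0:e=-e
    print('slab ctr',np.round(ctr,1),np.round(wh,1),'yaw(long->y)',np.degrees(np.arctan2(-e[0],e[1])).round(2))
    return ci,im,np.array(ctr),b
E
python3 - <<'E'
from meas import *
ci,im,ctr,b=meas('w17')
g=cv2.cvtColor(im,cv2.COLOR_RGB2GRAY)
# far ruler boundary: for columns, first row where dark from white
def pts_far():
    o=[]
    for c in range(90,350,4):
        col=g[:60,c].astype(int); i=np.argmin(np.diff(col)); o.append((c,i+.5+.5))
    return np.array(o)
def pts_right():
    o=[]
    for rr in range(50,190,4):
        row=g[rr,335:375].astype(int); i=np.argmax(np.diff(row)); o.append((335+i+1.,rr))
    return np.array(o)
from scipy import stats
f=unproj(ci,pts_far(),60)[:,:2]; q=unproj(ci,pts_right(),60)[:,:2]
sf=stats.theilslopes(f[:,0],f[:,1]); sr=stats.theilslopes(q[:,1],q[:,0])
print('yaw far',np.degrees(-np.arctan(sf[0])),'right',np.degrees(np.arctan(sr[0])))
# intersect x=sf0*y+sf1 ; y=sr0*x+sr1
y=(sr[0]*sf[1]+sr[1])/(1-sr[0]*sf[0]); x=sf[0]*y+sf[1]; print('corner',x,y)
print('hand corner',unproj(ci,np.array([[551,57]])/1.5,60), unproj(ci,np.array([[551,57]])/1.5,64))
E
```

```text
slab ctr [ 556.2 -235.3] [128.6  86.8] yaw(long->y) -8.86
yaw far -9.37561413615927 right -9.366847808059477
corner 622.6003687416962 -323.9440333138533
hand corner [[ 622.33866008 -323.07478503   60.        ]] [[ 621.48815165 -321.53688074   64.        ]]
```

```bash
sed -i 's/YAW=-8.3; C=np.array(\[534.7,-232.7\])/YAW=-9.4; C=np.array([622.5,-323.5])/' p.py
python3 - <<'E'
from p import *
V(); s=r.sense()
a=W3(-145,76,110); b=W3(-145,76,65)
[print(x) for x in rows(s['tcp_pos'],RT(s['tool_rot']),a,RP,90,vm=15)]
[print(x) for x in rows(a,RP,b,RP,90,vm=12)]
E
```

```text
u -145.3 v 75.2 z 131.9 rpy [179.9  -0.2  -4.5] w 89.6 F along u 0.1 v 0.1 z -0.3 t 19.5
[0.1, -0.4, 10.9, 0.0, -0.002, 0.043, 90.0]
[0.1, -0.4, 10.9, 0.0, -0.002, 0.043, 90.0]
[0.0, -0.0, 11.2, 0.0, 0.0, 0.0, 90.0]
[0.0, -0.0, 11.2, 0.0, 0.0, 0.0, 90.0]
[0.0, -0.0, 11.2, 0.0, 0.0, 0.0, 90.0]
[0.0, -0.0, 11.2, 0.0, 0.0, 0.0, 90.0]
```

{"fn": "drive_tool", "kwargs": {
  "deltas": [
    [0, 0, 11, 0, 0, 0.045, 90],
    [0, 0, 11, 0, 0, 0.045, 90],
    [0, 0, 11, 0, 0, 0, 90],
    [0, 0, 11, 0, 0, 0, 90],
    [0, 0, 11, 0, 0, 0, 90],
    [0, 0, 10, 0, 0, 0, 90],
    [0, 0, 0, 0, 0, 0, 90]
  ]
}}

```text
clock: 20.2
tcp_pos: [492.2, -225.8, 62.9]
tool_rot: [179.9, -0.3, -9.0]
force: [0.6, -1.1, 0.8]
width: 90.0
```

```bash
python3 - <<'E'
from p import *
V()
E
```

```text
u -144.5 v 75.1 z 62.9 rpy [179.9  -0.3  -9. ] w 90.0 F along u 0.8 v -0.9 z 0.8 t 20.2
```

{"fn": "drive_tool", "kwargs": {
  "deltas": [
    [4, 0, -1, 0, 0, 0.003, 90],
    [4, 0, -1, 0, 0, 0.003, 90],
    [4, 0, 0, 0, 0, 0, 90],
    [4, 0, 0, 0, 0, 0, 90],
    [4, 0, 0, 0, 0, 0, 90],
    [4, 0, 0, 0, 0, 0, 90],
    [4, 0, 0, 0, 0, 0, 90],
    [4, 0, 0, 0, 0, 0, 90],
    [4, 0, 0, 0, 0, 0, 90],
    [4, 0, 0, 0, 0, 0, 90]
  ]
}}

```text
clock: 21.2
tcp_pos: [535.7, -233.2, 66.7]
tool_rot: [179.9, -0.3, -9.3]
force: [-1.0, -0.2, 0.5]
width: 90.3
```

```bash
python3 - <<'E'
from p import *
from meas import *
V(); slab('w18'); _,_,c,_=meas('w18'); d=c-C; print(d@XD,d@YD)
E
```

```text
u -100.4 v 74.9 z 66.7 rpy [179.9  -0.3  -9.3] w 90.3 F along u -1.0 v -0.3 z 0.5 t 21.2
slab ctr [ 589.1 -240.8] [128.5  85.6] yaw(long->y) -9.32
-46.49462584720557 76.12525651546486
```

View pics/w18.png

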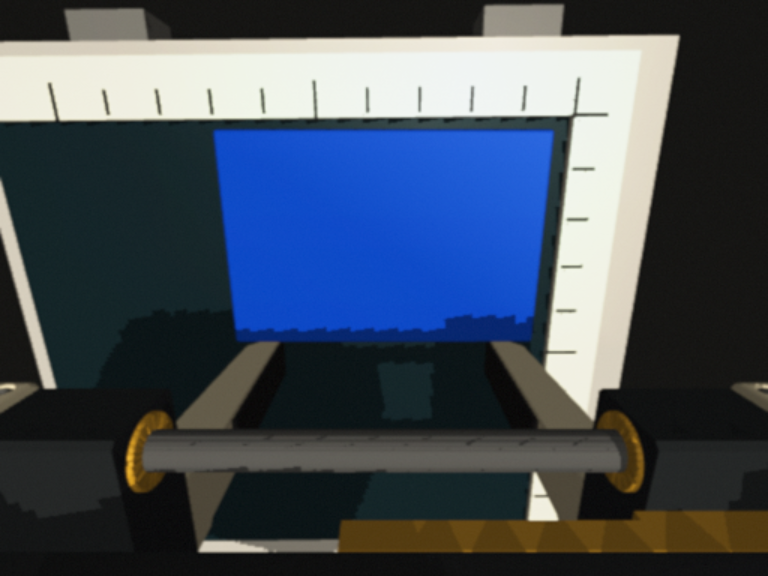

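```bash
python3 - <<'E'
from p import *
from kin import *
s=r.sense()
p0=W3(-106,75,90); a=W3(-48,180,90); b=W3(-48,180,65)
[print(x) for x in rows(p0,RP,a,RP,[90,0],vm=20)]
[print(x) for x in rows(a,RP,b,RP,0,vm=13)]
print(ik(b,RP,s['joint_pos']),ik(W3(-48,145,65),RP,s['joint_pos']))
E
```

```text
[9.7, -17.5, -0.0, 0.0, 0.0, 0.0, 75.0]
[9.7, -17.5, -0.0, 0.0, 0.0, 0.0, 60.0]
[9.7, -17.5, -0.0, 0.0, 0.0, 0.0, 45.0]
[9.7, -17.5, -0.0, 0.0, 0.0, 0.0, 30.0]
[9.7, -17.5, -0.0, 0.0, 0.0, 0.0, 15.0]
[9.7, -17.5, -0.0, 0.0, 0.0, 0.0, 0.0]
[0.0, -0.0, 12.5, 0.0, 0.0, 0.0, 0.0]
[0.0, -0.0, 12.5, 0.0, 0.0, 0.0, 0.0]
(array([-17.6,  17.3,  90.5,  -0. ,  72.2,  81.8]), np.float64(0.0)) (array([-20.8,  17.8,  90. ,  -0. ,  72.3,  78.6]), np.float64(0.0))
```

{"fn": "drive_tool", "kwargs": {
  "deltas": [
    [-6, 0, -6, 0, 0, 0, 90],
    [0, 0, -25, 0, 0, 0, 75],
    [10, -17.5, 0, 0, 0, 0, 60],
    [10, -17.5, 0, 0, 0, 0, 45],
    [10, -17.5, 0, 0, 0, 0, 30],
    [10, -17.5, 0, 0, 0, 0, 15],
    [10, -17.5, 0, 0, 0, 0, 0],
    [8, -17.5, 0, 0, 0, 0, 0],
    [0, 0, 0, 0, 0, 0, 0]
  ]
}}

```text
clock: 22.15
tcp_pos: [605.8, -136.0, 104.7]
tool_rot: [179.9, -0.7, -9.5]
force: [0.0, -0.4, -0.0]
width: 30.1
```

```bash
python3 - <<'E'
from p import *
from meas import *
V(); slab('w19'); _,_,c,_=meas('w19'); d=c-C; print(d@XD,d@YD)
E
```

```text
u -47.1 v 182.3 z 104.7 rpy [179.9  -0.7  -9.5] w 30.1 F along u 0.1 v -0.4 z -0.0 t 22.15
slab ctr [ 589.2 -241. ] [129.7  87.8] yaw(long->y) -9.48
-46.34704907011682 75.94758732472705
```

View pics/w19.png

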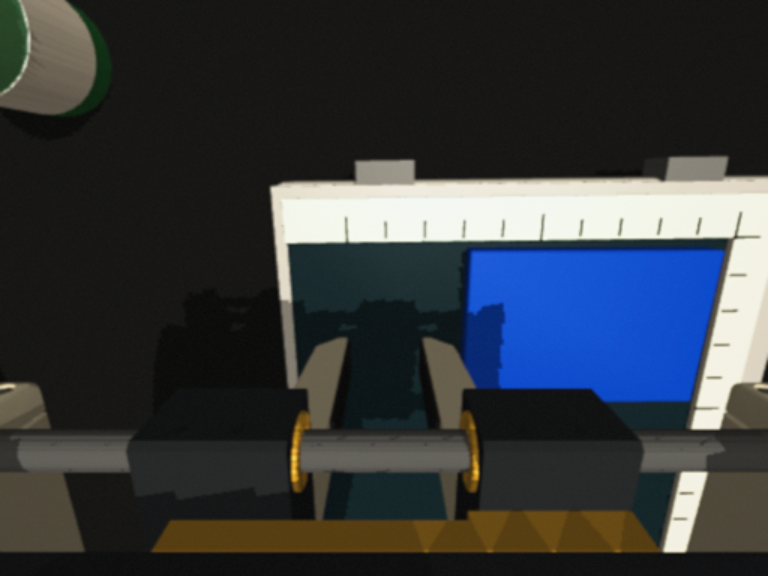

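{"fn": "drive_tool", "kwargs": {
  "deltas": [
    [0, 0, 10, 0, 0, 0, 0],
    [0, 0, 10, 0, 0, 0, 0],
    [0, 0, 10, 0, 0, 0, 0],
    [0, 0, 8, 0, 0, 0, 0],
    [0, 0, 0, 0, 0, 0, 0],
    [0, 3, 0, 0, 0, 0, 0],
    [0, 3, 0, 0, 0, 0, 0],
    [0, 3, 0, 0, 0, 0, 0]
  ]
}}

```text
clock: 23.0
tcp_pos: [601.1, -149.4, 62.2]
tool_rot: [179.8, -0.5, -9.6]
force: [0.4, -0.1, 0.1]
width: 0.4
```

```bash
python3 - <<'E'
from p import *
V()
E
```

```text
u -49.6 v 168.3 z 62.2 rpy [179.8  -0.5  -9.6] w 0.4 F along u 0.4 v -0.0 z 0.1 t 23.0
```

{"fn": "drive_tool", "kwargs": {
  "deltas": [
    [0.4, 3, -1, 0, 0, 0, 0],
    [0.4, 3, -1, 0, 0, 0, 0],
    [0.4, 3, 0, 0, 0, 0, 0],
    [0.4, 3, 0, 0, 0, 0, 0],
    [0.4, 3, 0, 0, 0, 0, 0]
  ]
}}

```text
clock: 23.5
tcp_pos: [601.6, -166.6, 66.2]
tool_rot: [179.8, -0.7, -9.6]
force: [-0.4, 0.2, 0.4]
width: 0.4
```

```bash
python3 - <<'E'
from p import *
from meas import *
V(); slab('w20'); _,_,c,_=meas('w20'); d=c-C; print(d@XD,d@YD)
E
```

```text
u -46.3 v 151.4 z 66.2 rpy [179.8  -0.7  -9.6] w 0.4 F along u -0.4 v 0.2 z 0.4 t 23.5
slab ctr [ 594.5 -241.8] [128.1  79. ] yaw(long->y) -9.3
-40.98550423994549 76.03652772087307
```

{"fn": "drive_tool", "kwargs": {
  "deltas": [
    [0, 3, 0, 0, 0, 0, 0],
    [0, 3, 0, 0, 0, 0, 0],
    [0, 3, 0, 0, 0, 0, 0]
  ]
}}

```text
clock: 23.85
tcp_pos: [600.0, -175.8, 66.2]
tool_rot: [179.8, -0.7, -9.6]
force: [0.5, 1.5, 0.1]
width: 0.6
```

```bash
python3 - <<'E'
from p import *
from meas import *
V(); slab('w21'); _,_,c,_=meas('w21'); d=c-C; print(d@XD,d@YD)
E
```

```text
u -46.3 v 142.1 z 66.2 rpy [179.8  -0.7  -9.6] w 0.6 F along u 0.3 v 1.6 z 0.1 t 23.85
slab ctr [ 593.2 -249.8] [128.   78.3] yaw(long->y) -9.67
-40.90711778610874 67.893184055095
```

View pics/w21.png

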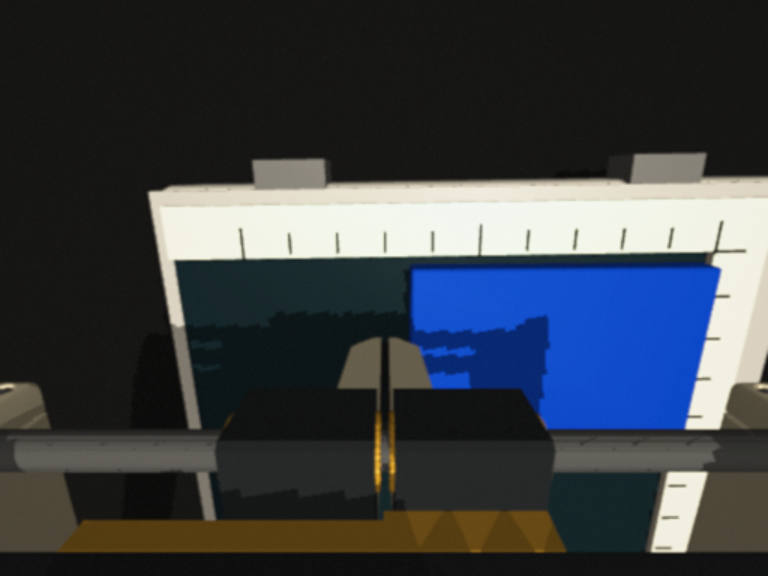

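{"fn": "drive_tool", "kwargs": {
  "deltas": [
    [0, 1.5, 0, 0, 0, 0, 0],
    [0, 1.5, 0, 0, 0, 0, 0]
  ]
}}

```text
clock: 24.1
tcp_pos: [599.4, -177.9, 66.1]
tool_rot: [179.9, -0.6, -9.6]
force: [0.3, 9.1, 3.3]
width: 0.9
```

{"fn": "drive_tool", "kwargs": {
  "deltas": [
    [0, 1, 0, 0, 0, 0, 0]
  ]
}}

```text
clock: 24.2
tcp_pos: [599.3, -177.7, 66.1]
tool_rot: [-180.0, -0.6, -9.6]
force: [1.9, 4.7, 1.0]
width: 0.4
```

{"fn": "drive_tool", "kwargs": {
  "deltas": [
    [0, 1, 0, 0, 0, 0, 0]
  ]
}}

```text
clock: 24.3
tcp_pos: [599.3, -177.6, 66.2]
tool_rot: [-179.9, -0.6, -9.6]
force: [0.3, 4.3, 1.6]
width: 0.6
```

```bash
python3 - <<'E'
from p import *
from meas import *
V(); slab('w22'); _,_,c,_=meas('w22'); d=c-C; print(d@XD,d@YD)
E
```

```text
u -46.7 v 140.1 z 66.2 rpy [-179.9   -0.6   -9.6] w 0.6 F along u -0.4 v 4.3 z 1.6 t 24.3
slab ctr [ 592.9 -251.2] [127.3  78.6] yaw(long->y) -9.1
-41.008008400419996 66.46332579493757
```

```bash
python3 - <<'E'
from p import *
p0=W3(-46.7,150,95); a=W3(-115,66,95)
[print(x) for x in rows(p0,RP,a,RP,[0,90],n=8)]
E
```

```text
[-8.5, 10.5, 0.0, 0.0, 0.0, 0.0, 11.2]
[-8.5, 10.5, 0.0, 0.0, 0.0, 0.0, 22.5]
[-8.5, 10.5, 0.0, 0.0, 0.0, 0.0, 33.8]
[-8.5, 10.5, 0.0, 0.0, 0.0, 0.0, 45.0]
[-8.5, 10.5, 0.0, 0.0, 0.0, 0.0, 56.2]
[-8.5, 10.5, 0.0, 0.0, 0.0, 0.0, 67.5]
[-8.5, 10.5, 0.0, 0.0, 0.0, 0.0, 78.8]
[-8.5, 10.5, 0.0, 0.0, 0.0, 0.0, 90.0]
```

{"fn": "drive_tool", "kwargs": {
  "deltas": [
    [0, -4, 0, 0, 0, 0, 0],
    [0, -6, -8, 0, 0, 0, 0],
    [0, 0, -22, 0, 0.005, 0.003, 20],
    [-8.5, 10.5, 0, 0, 0.005, 0, 40],
    [-8.5, 10.5, 0, 0, 0, 0, 60],
    [-8.5, 10.5, 0, 0, 0, 0, 80],
    [-8.5, 10.5, 0, 0, 0, 0, 90],
    [-8.5, 10.5, 0, 0, 0, 0, 90],
    [-8.5, 10.5, 0, 0, 0, 0, 90],
    [-8.5, 10.5, 0, 0, 0, 0, 90]
  ]
}}

```text
clock: 25.35
tcp_pos: [521.7, -234.4, 93.2]
tool_rot: [-180.0, -1.0, -9.8]
force: [0.1, 0.4, -0.0]
width: 59.9
```

```bash
python3 - <<'E'
from p import *
from meas import *
V(); slab('w23'); _,_,c,_=meas('w23'); d=c-C; print(d@XD,d@YD)
E
```

```text
u -114.0 v 71.5 z 93.2 rpy [-180.    -1.    -9.8] w 59.9 F along u 0.1 v 0.4 z -0.0 t 25.35
slab ctr [ 585.3 -251.4] [127.4  86.3] yaw(long->y) -9.12
-48.446113886825216 65.07484701109732
```

View pics/w23.png

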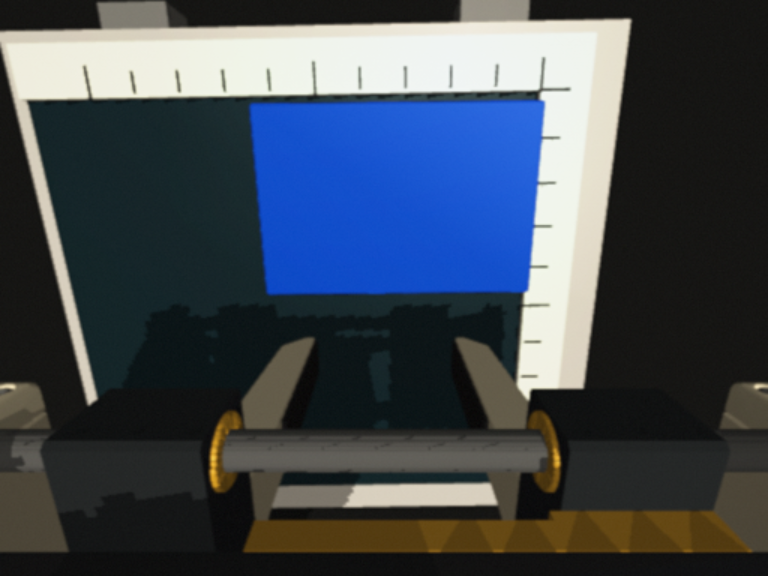

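{"fn": "drive_tool", "kwargs": {
  "deltas": [
    [0, 3, 7, 0, -0.008, 0, 90],
    [0, 3, 7, 0, -0.008, 0, 90],
    [0, 0, 7, 0, 0, 0, 90],
    [0, 0, 6, 0, 0, 0, 90],
    [0, 0, 0, 0, 0, 0, 90],
    [2.5, 0, 0, 0, 0, 0.003, 90],
    [2.5, 0, 0, 0, 0, 0.003, 90],
    [2.5, 0, 0, 0, 0, 0, 90],
    [2, 0, 0, 0, 0, 0, 90]
  ]
}}

```text
clock: 26.3
tcp_pos: [529.8, -243.1, 62.8]
tool_rot: [-180.0, 0.1, -10.1]
force: [0.4, -0.0, 0.3]
width: 90.1
```

```bash
python3 - <<'E'
from p import *
V()
E
```

```text
u -104.6 v 64.2 z 62.8 rpy [-1.80e+02  1.00e-01 -1.01e+01] w 90.1 F along u 0.4 v 0.1 z 0.3 t 26.3
```

{"fn": "drive_tool", "kwargs": {
  "deltas": [
    [1, 0, -1.5, 0, 0, -0.006, 90],
    [1, 0, 0, 0, 0, -0.006, 90],
    [1.5, 0, 0, 0, 0, 0, 90],
    [1.5, 0, 0, 0, 0, 0, 90],
    [1.5, 0, 0, 0, 0, 0, 90]
  ]
}}

```text
clock: 26.8
tcp_pos: [536.9, -244.3, 65.2]
tool_rot: [-180.0, 0.1, -9.4]
force: [-2.4, 0.6, 1.5]
width: 90.0
```

```bash
python3 - <<'E'
from p import *
from meas import *
V(); slab('w24'); _,_,c,_=meas('w24'); d=c-C; print(d@XD,d@YD)
E
```

```text
u -97.4 v 64.2 z 65.2 rpy [-1.8e+02  1.0e-01 -9.4e+00] w 90.0 F along u -2.5 v 0.2 z 1.5 t 26.8
slab ctr [ 590.  -250.4] [127.4  85.4] yaw(long->y) -9.37
-43.95547436504491 66.79100028135079
```

{"fn": "drive_tool", "kwargs": {
  "deltas": [
    [1, 0, 0, 0, 0, 0, 90],
    [1, 0, 0, 0, 0, 0, 90]
  ]
}}

```text
clock: 27.05
tcp_pos: [538.6, -244.6, 65.0]
tool_rot: [-180.0, 0.2, -9.4]
force: [-6.6, 1.8, 4.5]
width: 90.2
```

{"fn": "drive_tool", "kwargs": {
  "deltas": [
    [1.2, 0, 0, 0, 0, 0, 90]
  ]
}}

```text
clock: 27.15
tcp_pos: [538.7, -244.6, 65.0]
tool_rot: [-179.9, 0.3, -9.4]
force: [-10.0, 2.1, 8.5]
width: 90.0
```

{"fn": "drive_tool", "kwargs": {
  "deltas": [
    [1.2, 0, 0, 0, 0, 0, 90]
  ]
}}

```text
clock: 27.25
tcp_pos: [538.7, -244.6, 64.9]
tool_rot: [-179.9, 0.5, -9.4]
force: [-7.3, 1.1, 6.2]
width: 90.0
```

```bash
python3 - <<'E'
from p import *
from meas import *
V(); slab('w25'); _,_,c,_=meas('w25'); d=c-C; print(d@XD,d@YD)
E
```

```text
u -95.6 v 64.1 z 64.9 rpy [-179.9    0.5   -9.4] w 90.0 F along u -7.4 v -0.1 z 6.2 t 27.25
slab ctr [ 591.1 -250.6] [127.4  85.3] yaw(long->y) -9.36
-42.85766083043158 66.78649489780055
```

View pics/w25.png

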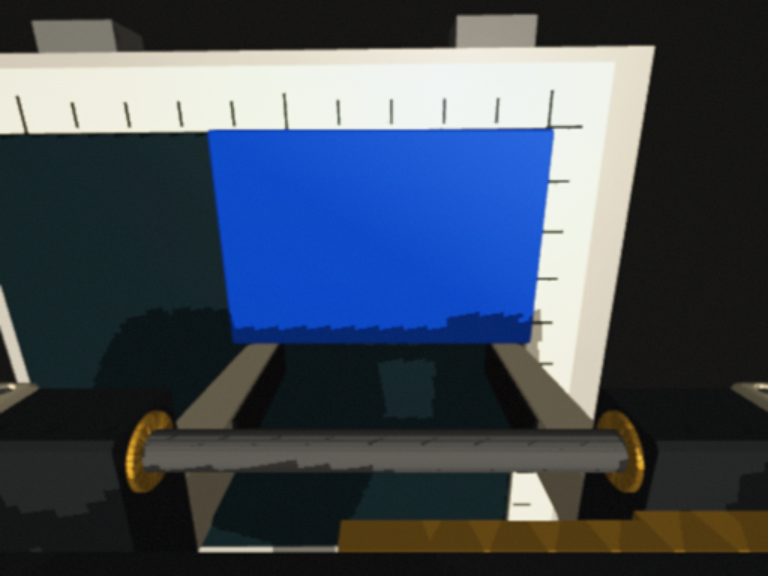

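{"fn": "drive_tool", "kwargs": {
  "deltas": [
    [-2, 0, 0, 0, 0, 0, 90],
    [-4, 0, 0, 0, 0, 0, 90],
    [-6, 0, 0, 0, 0, 0, 90],
    [-8, 0, -8, 0, 0, 0, 90],
    [0, 0, -20, 0, 0, 0, 90],
    [0, 0, -20, 0, 0, 0, 90],
    [0, 0, -20, 0, 0, 0, 90],
    [0, 0, 0, 0, 0, 0, 90]
  ]
}}

```text
clock: 28.1
tcp_pos: [516.3, -241.0, 136.4]
tool_rot: [-179.9, 0.5, -9.4]
force: [-0.4, 0.4, -0.0]
width: 90.2
```

```bash
python3 - <<'E'
from p import *
from meas import *
V(); slab('w26'); ci,im,c,b=meas('w26'); d=c-C; print(d@XD,d@YD)
cv2.imwrite('pics/w26c.png',cv2.resize(im[20:220,100:420],None,fx=2.4,fy=2.4,interpolation=2)[:,:,::-1])
E
```

```text
u -118.2 v 64.0 z 136.4 rpy [-179.9    0.5   -9.4] w 90.2 F along u -0.4 v 0.3 z -0.0 t 28.1
slab ctr [ 590.3 -249.8] [126.4  84.8] yaw(long->y) -9.34
-43.84642982835475 67.43092832622767
```

View pics/w26c.png

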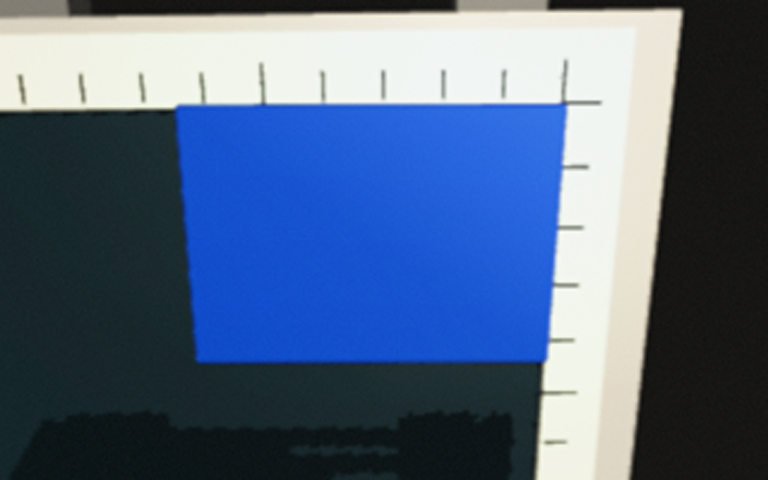

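```bash
python3 - <<'E'
from p import *
d=np.load('w26.npz'); ci=dict(intrinsics=d['K'],R=d['R'],t=d['t']); 
def f(pts,z):
    uv=np.array(pts)/2.4+[100,20]; P=unproj(ci,uv,z)[:,:2]-C; return np.c_[P@XD,P@YD].round(1).tolist()
print('ruler R z60',f([(541,370),(537,475)],60)); print('z64',f([(541,370),(537,475)],64))
print('far z60',f([(10,110),(170,110)],60),'z64',f([(10,110),(170,110)],64))
print('slab',f([(178,105),(566,103),(546,361),(197,361)],72))
E
```

```text
ruler R z60 [[-91.7, 2.2], [-134.6, 0.5]]
z64 [[-90.8, 3.2], [-133.0, 1.5]]
far z60 [[-1.7, 189.0], [-1.7, 134.7]] z64 [[-2.3, 186.9], [-2.3, 133.5]]
slab [[-2.0, 128.4], [-1.4, 4.0], [-85.7, 3.7], [-85.8, 129.1]]
```

```bash
python3 - <<'E'
from p import *
s=r.sense()
[print(x) for x in rows(s['tcp_pos'],RT(s['tool_rot']),W3(-44,165,110),RP,[90,0],n=7)]
E
```

```text
[10.8, -14.4, 3.4, -0.0, 0.001, 0.0, 77.1]
[10.7, -14.4, 3.5, -0.0, 0.001, 0.0, 64.3]
[10.7, -14.4, 3.5, -0.0, 0.001, 0.0, 51.4]
[10.7, -14.4, 3.5, -0.0, 0.001, 0.0, 38.6]
[10.7, -14.4, 3.5, -0.0, 0.001, 0.0, 25.7]
[10.7, -14.4, 3.5, -0.0, 0.001, 0.0, 12.9]
[10.7, -14.4, 3.5, -0.0, 0.001, 0.0, 0.0]
```

{"fn": "drive_tool", "kwargs": {
  "deltas": [
    [10.7, -14.4, 0, 0, 0.001, 0, 77],
    [10.7, -14.4, 0, 0, 0.001, 0, 60],
    [10.7, -14.4, 0, 0, 0.001, 0, 40],
    [10.7, -14.4, 0, 0, 0.001, 0, 20],
    [10.7, -14.4, 5, 0, 0.001, 0, 0],
    [10.7, -14.4, 5, 0, 0.001, 0, 0],
    [10, -14.4, 5, 0, 0.001, 0, 0],
    [0, 0, 10, 0, 0, 0, 0],
    [0, 0, 10, 0, 0, 0, 0],
    [0, 0, 10, 0, 0, 0, 0]
  ]
}}

```text
clock: 29.15
tcp_pos: [609.4, -140.3, 78.1]
tool_rot: [-179.7, 0.6, -9.2]
force: [1.0, -0.0, -0.3]
width: 15.0
```

```bash
python3 - <<'E'
from p import *
V()
E
```

```text
u -42.8 v 178.6 z 78.1 rpy [-179.7    0.6   -9.2] w 15.0 F along u 1.0 v 0.2 z -0.3 t 29.15
```

{"fn": "drive_tool", "kwargs": {
  "deltas": [
    [0, 0, 5, 0, -0.005, 0, 0],
    [0, 0, 5, 0, -0.005, 0, 0],
    [-0.5, 6, 0, 0, 0, 0, 0],
    [-0.5, 6, 0, 0, 0, 0, 0],
    [0, 6, 0, 0, 0, 0, 0],
    [0, 6, 0, 0, 0, 0, 0],
    [0, 4, 0, 0, 0, 0, 0],
    [0, 0, 0, 0, 0, 0, 0]
  ]
}}

```text
clock: 29.95
tcp_pos: [601.1, -173.3, 66.1]
tool_rot: [-179.8, 1.3, -9.4]
force: [0.3, -0.4, 0.2]
width: 0.4
```

```bash
python3 - <<'E'
from p import *
V()
E
```

```text
u -45.6 v 144.7 z 66.1 rpy [-179.8    1.3   -9.4] w 0.4 F along u 0.3 v -0.3 z 0.2 t 29.95
```

{"fn": "drive_tool", "kwargs": {
  "deltas": [
    [0, 1.5, 0, 0, 0, 0, 0],
    [0, 1.5, 0, 0, 0, 0, 0]
  ]
}}

```text
clock: 30.15
tcp_pos: [600.9, -176.5, 66.5]
tool_rot: [-179.7, 1.3, -9.5]
force: [-0.4, 0.2, -0.6]
width: 0.5
```

{"fn": "drive_tool", "kwargs": {
  "deltas": [
    [0, 1.2, 0, 0, 0, 0, 0]
  ]
}}

```text
clock: 30.25
tcp_pos: [600.7, -177.6, 66.5]
tool_rot: [-179.7, 1.3, -9.5]
force: [0.3, 1.0, -0.1]
width: 0.4
```

{"fn": "drive_tool", "kwargs": {
  "deltas": [
    [0, 1.2, 0, 0, 0, 0, 0]
  ]
}}

```text
clock: 30.35
tcp_pos: [600.6, -178.0, 66.5]
tool_rot: [-179.7, 1.3, -9.4]
force: [-0.2, 6.3, 2.1]
width: 0.9
```

{"fn": "drive_tool", "kwargs": {
  "deltas": [
    [0, 1.2, 0, 0, 0, 0, 0]
  ]
}}

```text
clock: 30.45
tcp_pos: [600.6, -178.0, 66.5]
tool_rot: [-179.6, 1.3, -9.4]
force: [0.9, 5.8, 1.1]
width: 0.8
```

{"fn": "drive_tool", "kwargs": {
  "deltas": [
    [0, -3, 0, 0, 0, 0, 0],
    [0, -8, 0, 0, 0, 0, 0],
    [0, -8, -10, 0, 0, 0, 0],
    [0, 0, -25, 0, -0.01, 0, 0],
    [0, 0, -25, 0, -0.01, 0, 0],
    [-10, 12, -25, 0, 0, 0, 0],
    [-10, 15, -25, 0, 0, 0, 0],
    [-10, 15, 0, 0, 0, 0, 0],
    [-10, 15, 0, 0, 0, 0, 0],
    [0, 0, 0, 0, 0, 0, 0]
  ]
}}

```text
clock: 31.45
tcp_pos: [557.5, -206.9, 184.6]
tool_rot: [-179.7, 2.5, -9.1]
force: [-0.1, 0.2, -0.5]
width: 0.5
```

```bash
python3 - <<'E'
from p import *
from meas import *
from plant import vision
V(); slab('w27'); ci,im,c,b=meas('w27'); d=c-C; print(d@XD,d@YD)
t=vision.grab_frame('top'); s=vision.grab_frame('scene')
cv2.imwrite('pics/w27c.png',cv2.resize(im[60:260,150:470],None,fx=2.4,fy=2.4,interpolation=2)[:,:,::-1])
cv2.imwrite('pics/t27.png',cv2.resize(t[100:300],None,fx=1.5,fy=1.5)[:,:,::-1])
ct=vision.camera_info('top')
from plant import spotter
for n,z in dict(buffer_bottle=100,tube_rack=70,tip_box=67).items():
    vision.grab_frame('top') if 0 else None
    for q in spotter.trace('top',n)[:1]: print(n,q['at'])
E
```

```text
u -83.2 v 104.4 z 184.6 rpy [-179.7    2.5   -9.1] w 0.5 F along u -0.1 v 0.2 z -0.5 t 31.45
slab ctr [ 591.5 -249.1] [127.3  85.5] yaw(long->y) -8.98
-42.694115670047694 68.36069611676754
buffer_bottle [246.8, 145.6]
tube_rack [106.6, 197.8]
tip_box [401.6, 222.7]
```

View pics/w27c.png

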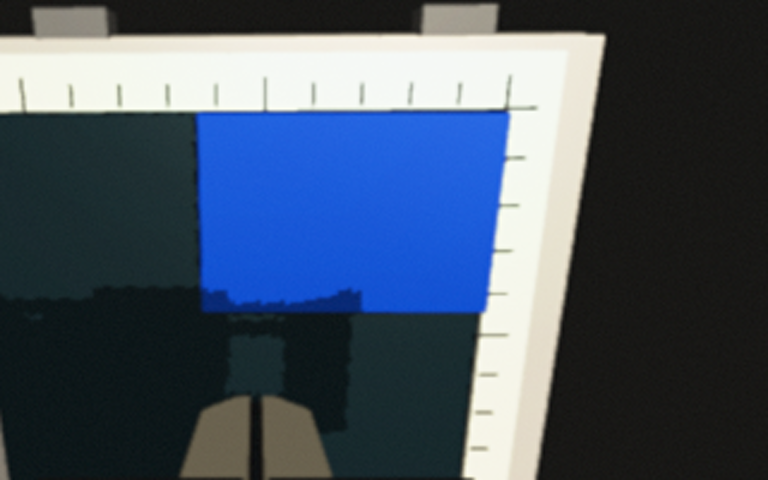

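View pics/t27.png

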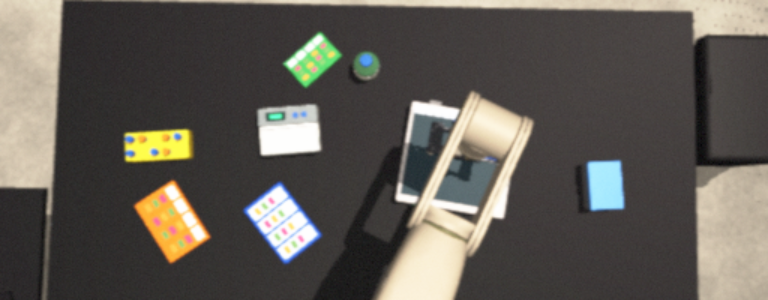

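```bash
python3 - <<'E'
from plant import r
r.hand_in(); print(r.sense()['clock'], r.sense()['force'])
E
```

```text
the job is handed in; nothing more can be done
the job is handed in; nothing more can be done
```

The carrier is lying slides-down and flat on the imager's glass, snug against both rulers with its long side along the far one. It is released and handed in, about 31.5 s in, against the 72 s limit.

**How it was done:** I tipped the carrier up against the heater's lip with the lower finger and gripped it through its thickness. I carried it over and stood its edge on the glass, leaning forward. Then I laid it down by slowly opening the straddling fingers. I pushed it against the far ruler with two fingers and against the right ruler with the closed gripper.

**Last checks:**
- **Contact:** both pushes ended in a firm stop, at 5–10 N. A second push toward the right ruler stopped at the same place as the first, to within about 0.3 mm.
- **Position:** the camera put the carrier's centre at about -42.7 mm in x and 68.4 mm in y from the ruler corner. x is within its limits. y is 0.9 mm over its 67.5 mm limit.
- **Disagreement in y:** the absolute y figure rests on a corner estimate that later views put 2–4 mm off. I went by the firm contact, and by the final picture, which shows the carrier up against the right ruler.
- **Angle:** the carrier is parallel to the rulers to within about 0.4° (0.007 rad).
- **Bystanders:** the bottle, tube rack and tip box were found within 1–2 pixels of where they started.

The 0.5 m/s limit while laying it down was not measured directly; each step of the lowering was only a few millimetres.

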